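# Check a filler cap on the thread gauge and sort it

## Robot

A 7-joint arm with a two-finger parallel gripper is mounted at the origin on a cart in front of the work surface, level with it; the furniture and walls round the work are solid. World frame = base frame: x ahead of the robot, y to its left, z up, the work surface at z = 0. Lengths are in m, angles in rad, forces in N, time in s.
With the tool pointing down it reaches from about 0.4 to 0.85 m from the base axis. Payload 4.5 kg.
Tool frame: the origin (TCP) lies where the fingers leave the gripper's body, on its centre line; the fingertips stand 64 mm ahead of it and the grasp point (between the pads) lies 45 mm ahead of it; z points along the fingers, y is the line along which they close (so a half turn about z gives the same grasp; the last joint's range is limited). The gripper opens to 88 mm and grips with 3 to 60 N. Pads are 18 mm wide; open, the fingers measure 123 mm over their backs; the gripper's body (75 mm by 187 mm) begins 45 mm behind the grasp point.
Start: joints at [-1.135, 0.689, -0.195, 1.565, 0.157, 0.902, -0.215], TCP at [0.244, 0.575, 0.303] pointing down, gripper open.
Joint ranges: [-3.01, 3.01], [-0.46, 2.08], [-1.47, 1.51], [0.13, 2.56], [-1, 4.14], [0.04, 2.09], [-2.66, 2.66]. Speed limits (rad/s): [2.57, 2.57, 3.14, 3.14, 3.14, 3.14, 3.14].

## Interface

Orientations are given as a unit quaternion [x, y, z, w].
In Python, from plant import r gives the robot as it stands.
- The arm moves only by the tool play_rows, never from a script. Its arguments are lists of equal length, an entry for each row: "translation": the shift along the tool's x, y, z in m, a list of three; "delta_rot": the turn, a rotation vector about the tool's x, y, z in degrees, a list of three; "grip": the opening, from -1 (shut) to 1 (fully open). In form: {"translation": [[x, y, z], ...], "delta_rot": [[rx, ry, rz], ...], "grip": [grip, ...]}. A call has 1 to 20 rows; each row shifts and turns the commanded pose from where the row before left it, along the tool's axes as they then stand; what a row does not reach is not made up. A row lasts 1/8 s, in which the tool goes at most 62.5 mm and 10.7 degrees, less where a joint would pass 70% of its speed; a pose out of reach is approached as far as the arm can. A call with a gripper value outside its range is refused whole. The fingers move at their own pace and stop on an object; "squeeze" is the grip in N (left out, the last holds). Time passes only in rows, so rows that do not move let the fingers close. It gives the time, the measured TCP pose, the force, the opening and the grip force at its end, in the units of the state.
- r.get_state(): the state, without advancing time (a new reading comes with each control period).
- r.snapshot(name): name is "side" or "top"; returns the picture (400x640x3 uint8, blue, green, red); there is no depth.
- r.get_calibration(name): a dict with "intrinsics" (3x3 intrinsics, pixels), "eye" and "rotation" of the camera in the world. Camera axes: x right, y up, looking along -z (the intrinsics and any distortion apply to the point x, -y, -z); pixel columns grow to the right and rows downward; lengths in m; the calibration is good to about 2 mm. A picture is of the moment at which its call begins. get_calibration takes no time and is no camera call.
- r.finish_job(): hands the job in; it is judged then, once.
Trained networks look in the newest picture that a camera, given by its name, has taken for a name from the list of things; names that differ only in an ending like _2 or _b are one class to them, and where a whole thing is asked for, a point or a joint stands for the part that bears it (a point fixed in the world has none). Each returns a list of dicts, best first, with "confidence" (0 to 1); they miss things now and then, are a little off and sometimes report something else, mostly with a low value. They report only what shows in the picture. A call takes as long as a camera call. They do not tell look-alikes from the thing itself.
- r.look_for(camera, target): "point" ([x, y, z] in m, in world coordinates, good to about 4 mm: the middle of the surface that is visible of it).
- r.silhouettes(camera, target): "pixels" (400x640 bool, what is visible of it).
The state is a dict: "clock": time; "q": joint angles; "qd": joint speeds; "joint_torque": joint torques, N m; "tool_pos": TCP position; "eef_rot": TCP orientation; "contact_force": force on the tool from outside, world axes, zero at the start; "moment": the same for the moment, N m; "opening": opening from 0.0 (shut) to 1.0 (fully open); "finger_force": force on a finger pad.
Only numpy, scipy, OpenCV 4.12 (cv2) and the standard library are available. Lean on these libraries where they do the work, as an engineer would, in place of code of your own. Each camera call takes 0.05 s, during which the arm holds its last target. There are 200 camera calls.

## Task

Check the oil filler cap at the front of the bench on the inclined thread gauge: screw it on clockwise as far as it will go. Then unscrew it and set it down, rim down, in the green tray if it went fully home against the gauge's flange, or in the red tray if it stopped short. Do not drop it, and leave the three waiting caps, the caliper and the bottle where they are.

Things in the scene. Friction and masses are not known exactly. Their poses are not given: they have to be found in the camera images.
- cap_a: one of four look-alike black oil filler caps with a grey top (cap_a to cap_d), all standing rim down: ribbed round skirt 73 mm across, 37 mm tall, and across its top a straight flat-sided grip bar, 60 mm long, 16 mm thick, from 37 to 59 mm above the rim; 0.09 kg. Origin: centre of the skirt's open rim (underside); z up through the bar, x along the bar
- cap_b: look-alike cap, size and frame as cap_a. Which cap is to be checked: exactly one of the four starts at the front of the bench (x below 0.52 m); the other three wait in a row at the back (x above 0.68 m)
- cap_c: look-alike cap, size and frame as cap_a. Inside each skirt (bore 61 mm, 33 mm deep) are three thread lugs, 120 degrees apart, their middle 6 mm above the rim; their angle to the bar differs from cap to cap
- cap_d: look-alike cap, size and frame as cap_a. Some of the caps are good, in others the thread grooves end early; this cannot be told by looking, only by screwing the cap onto the gauge
- gauge: dark steel thread gauge: flange 80 mm across with a threaded spigot. Origin: centre of the flange's face, where a fully home rim sits; z along the spigot's axis, outward, leaning 30 degrees from vertical towards the robot's side; y level. Right-hand thread: clockwise (seen from outside) screws on, 1 mm per 10 degrees; a free fit (2 mm radial, 2.4 mm axial play)
- spigot_tip (a point): centre of the gauge spigot's flat coned tip, on its axis, 31 mm from the flange's face; core 43 mm in diameter, 57 mm over the thread. From the grooves' entry a good cap turns about 125 degrees until its rim sits on the flange (gap 0); a bad one stops dead after about 65 degrees, gap 3.5 to 6 mm. At the stop the turning moment rises; before it, under 0.3 N m. Unscrew by the same angle to lift off
- thread_starts (a point): point on the gauge's axis 22 mm from the flange's face, level with the starts of its three thread ridges (120 degrees apart, angles not marked). Set on without turning, a cap's rim stops 21 mm off the flange if its lugs meet the starts, 1 mm less per 10 degrees farther clockwise. 13 degrees anticlockwise of the starts it goes down to 10 or 11 mm: the grooves' entry
- gauge_stand: the gauge's grey stand, fixed: base 140x130x10 mm with a plate sloping 30 degrees, 72 mm tall. Origin: centre of its underside; -x its lower side, towards the robot
- green_tray: an open green plastic tray, fixed, 150x150 mm and 30 mm high outside, walls 4 mm, floor 5 mm thick; origin: centre of its underside, z up. For good caps. Either tray may stand nearer to the robot
- red_tray: an open red plastic tray, fixed, 150x150 mm and 30 mm high outside, walls 4 mm, floor 5 mm thick; origin: centre of its underside, z up. For bad caps
- caliper: a digital caliper lying on the bench in front of the gauge, 249 mm long, 66 mm wide, 9 mm high; origin under its middle. Leave it
- oil_bottle: a white dropper bottle with a yellow nozzle standing behind the gauge, 45 mm in diameter, 136 mm tall; origin: centre of its underside. Leave it
Not all that is in view belongs to the job. What is shaped like the cap_b but turquoise is not meant. What is shaped like the cap_d but pink is not meant.

How it is judged:
By the outcome, as a careful person would: the job done as asked, in the order asked, and still so for the second after the job is handed in, with the robot touching nothing.
It also fails if it takes over 64 s, if anything falls off the work surface, if the arm or the gripper's body presses on something with over 40 N, if the wrist force passes 120 N, or if a joint passes its speed limit or range.

## Working session

There is one attempt and no reset: what is moved stays moved. The work goes in short steps, Python scripts to look and compute and a tool call to move; the robot and the scene stay as the last step left them, time stands still between calls to the robot, and variables do not carry over. Pictures are saved under pics/ and viewed, at most 10 in all, crops included, and the job is handed in when it is done.

Besides the shell and the picture viewer there is one more tool, called after ">>>" by a JSON object that holds its "fn" and its "kwargs". play_rows: Moves the arm, as the interface text tells. Its arguments: {"type":"object","properties":{"translation":{"type":"array","items":{"type":"array","items":{"type":"number"}}},"delta_rot":{"type":"array","items":{"type":"array","items":{"type":"number"}}},"grip":{"type":"array","items":{"type":"number"}},"squeeze":{"type":"number"}},"required":["translation","delta_rot","grip"]}

```bash
ls; mkdir -p pics; python3 - <<'E'
from plant import r
import cv2,numpy as np
for n in("side","top"):
    cv2.imwrite(f"pics/{n}0.png",r.snapshot(n)); c=r.get_calibration(n); print(n,c)
    for t in("cap_a","gauge","spigot_tip","green_tray","red_tray","caliper","oil_bottle","gauge_stand","thread_starts"):
        print(t,[(np.round(d["point"],3).tolist(),round(d["confidence"],2)) for d in r.look_for(n,t)])
s=r.get_state(); print(s)
E
```

```text
pics
side {'intrinsics': array([[383.72354946,   0.        , 322.50495677],
       [  0.        , 383.72354946, 197.82245021],
       [  0.        ,   0.        ,   1.        ]]), 'eye': array([ 0.10732893, -0.82906044,  0.44816193]), 'rotation': array([ 0.55266761, -0.14385486, -0.20386673,  0.7951746 ])}
cap_a [([0.454, -0.29, 0.037], 0.97), ([0.7, -0.252, 0.035], 0.74), ([0.695, -0.354, 0.039], 0.73), ([0.706, -0.126, 0.036], 0.69), ([0.569, -0.215, 0.034], 0.55)]
gauge [([0.536, -0.068, 0.066], 0.98)]
spigot_tip [([0.541, -0.069, 0.064], 0.81)]
green_tray [([0.61, 0.292, 0.013], 0.91), ([0.537, -0.067, 0.068], 0.36)]
red_tray [([0.42, 0.314, 0.02], 0.85), ([0.763, -0.005, 0.054], 0.19)]
caliper [([0.405, 0.044, 0.007], 0.79)]
oil_bottle [([0.763, -0.005, 0.054], 0.97)]
gauge_stand [([0.539, -0.083, 0.027], 0.55), ([0.702, -0.254, 0.034], 0.24)]
thread_starts [([0.541, -0.061, 0.064], 0.91)]
top {'intrinsics': array([[400.04713111,   0.        , 316.863057  ],
       [  0.        , 400.04713111, 205.73916077],
       [  0.        ,   0.        ,   1.        ]]), 'eye': array([ 0.3
[... 770 characters left out ...]
3515918,  0.68911713, -0.19459172,  1.56531762,  0.15732197,
        0.90249757, -0.21509116]), 'qd': array([ 4.48433361e-04,  7.88685174e-05, -7.51274055e-05, -1.46988212e-04,
        2.98607219e-04, -1.07249837e-03,  4.02474807e-04]), 'joint_torque': array([ 9.83773498e-04, -5.27506363e+01, -1.26688477e+00, -1.53749281e+01,
       -5.18062385e-02, -8.21679987e-04,  1.30165762e-05]), 'tool_pos': array([0.24443309, 0.57523091, 0.3027271 ]), 'eef_rot': array([1.99549619e-01, 9.79887723e-01, 2.18952136e-05, 1.03063893e-05]), 'contact_force': array([-0.42348619, -0.51145373,  0.85749901]), 'moment': array([0.04065069, 0.00340342, 0.04482919]), 'finger_force': 0.0, 'opening': 0.9963418990893878}
```

View pics/side0.png

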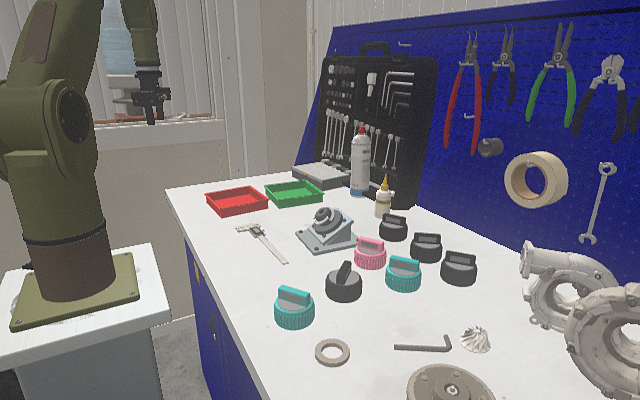

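View pics/top0.png

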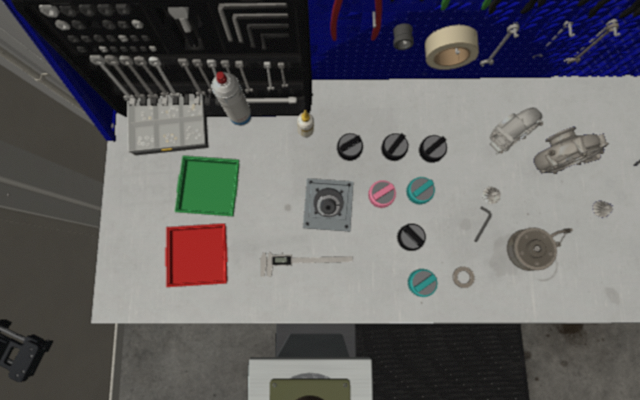

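The cap to be checked is the black one at top (411,237), side (344,284). The green tray is at top (208,186), red at (197,255), and the gauge at (329,205). Next I'll fit the models to the silhouettes.

```bash
cat > h.py <<'E'
import numpy as np,cv2
from scipy.spatial.transform import Rotation as R
from scipy.optimize import minimize
from plant import r
C={n:r.get_calibration(n) for n in("side","top")}
def proj(n,P):
    c=C[n]; p=(np.atleast_2d(P)-c["eye"])@R.from_quat(c["rotation"]).as_matrix()
    p=p*[1,-1,-1]; u=p@c["intrinsics"].T; return u[:,:2]/u[:,2:]
def circ(rad,z,n=48):
    a=np.linspace(0,2*np.pi,n,endpoint=False); return np.c_[rad*np.cos(a),rad*np.sin(a),0*a+z]
def hullmask(n,parts,box,S=8):
    x0,y0,w,h=box; m=np.zeros((h*S,w*S),np.uint8)
    for P in parts:
        q=(proj(n,P)-[x0-.5,y0-.5])*S-.5
        cv2.fillConvexPoly(m,cv2.convexHull(np.round(q).astype(np.int32)),1)
    return cv2.resize(m.astype(np.float32),(w,h),interpolation=cv2.INTER_AREA)
CAP=[np.r_[circ(.0365,0),circ(.0365,.037)],np.array([[x,y,z] for x in(-.03,.03) for y in(-.008,.008) for z in(.037,.059)])]
def rz(a): return R.from_euler('z',a).as_matrix()
def gaugeR(yaw): return (R.from_euler('z',yaw)*R.from_euler('y',-30,degrees=True)).as_matrix()
GAU=[np.r_[circ(.04,0),circ(.04,-.008)],np.r_[circ(.0285,0),circ(.0285,.022),circ(.0215,.031)]]
def box(m,p=8):
    y,x=np.where(m); return x.min()-p,y.min()-p,np.ptp(x)+2*p+1,np.ptp(y)+2*p+1
def crop(m,b): return m[b[1]:b[1]+b[3],b[0]:b[0]+b[2]].astype(np.float32)
def sil(n,t,px,snap=False):
    if snap: r.snapshot(n)
    L=r.silhouettes(n,t); best=None
    for d in L:
        m=d["pixels"]
        y,x=np.where(m); e=np.hypot(x.mean()-px[0],y.mean()-px[1])
        if best is None or e<best[0]: best=(e,m,d["confidence"])
    return best
def fit(masks,build,x0,scale):
    B={n:box(m) for n,m in masks.items()}
    f=lambda v:sum(np.abs(hullmask(n,build(x0+v*scale),B[n])-crop(m,B[n])).sum() for n,m in masks.items())
    k=len(x0); o=minimize(f,np.zeros(k),method="Nelder-Mead",options=dict(initial_simplex=np.r_[np.zeros((1,k)),np.eye(k)],maxiter=400,xatol=.01))
    return x0+o.x*scale,o.fun,{n:m.sum() for n,m in masks.items()}
E
cat > a.py <<'E'
from h import *
capb=lambda v:[p@rz(v[3]).T+[v[0],v[1],v[2]] for p in CAP]
M={n:sil(n,"cap_a",px) for n,px in(("side",(344,284)),("top",(411,237)))}
print([(k,v[0],v[2]) for k,v in M.items()])
for a in(0.3,.9,1.5,2.1,-.2,-.8):
    print("cap",fit({n:m[1] for n,m in M.items()},capb,np.array([.46,-.265,0,a]),np.array([.01,.01,.005,.3])))
G={n:sil(n,"gauge",px) for n,px in(("side",(328,215)),("top",(328,204)))}
print([(k,v[0],v[2]) for k,v in G.items()])
S={n:sil(n,"gauge_stand",px) for n,px in(("side",(328,230)),("top",(328,205)))}
print([(k,v[0],v[2]) for k,v in S.items()])
gb=lambda v:[p@gaugeR(v[3]).T+v[:3] for p in GAU]
print("gauge",fit({n:m[1] for n,m in G.items()},gb,np.array([.55,-.05,.05,0]),np.array([.01,.01,.01,.2])))
im={n:cv2.imread(f"pics/{n}0.png") for n in("side","top")}
def z(n,x,y,s): 
    o=cv2.resize(im[n][y:y+s*3//4,x:x+s],(400,300),interpolation=cv2.INTER_CUBIC); return o
cv2.imwrite("pics/crops.png",np.vstack([np.hstack([z("side",285,190,90),z("top",285,172,90)]),np.hstack([z("side",310,250,70),z("top",378,212,66)])]))
for n in S: np.save(f"stand_{n}.npy",S[n][1]); np.save(f"gauge_{n}.npy",G[n][1])
E
python3 a.py
```

```text
[('side', np.float64(0.6763525227532812), 0.6), ('top', np.float64(0.3560076033833709), 0.7)]
cap (array([ 0.46417191, -0.27006774, -0.00135446,  0.54771907]), np.float64(134.25), {'side': np.int64(1168), 'top': np.int64(678)})
cap (array([ 0.464307  , -0.27040618, -0.00104592,  0.78998522]), np.float64(117.609375), {'side': np.int64(1168), 'top': np.int64(678)})
cap (array([ 4.64578736e-01, -2.70111347e-01, -2.38662957e-04,  1.64000817e+00]), np.float64(208.75), {'side': np.int64(1168), 'top': np.int64(678)})
cap (array([ 4.64301724e-01, -2.70286553e-01,  1.36266663e-04,  2.32144463e+00]), np.float64(225.578125), {'side': np.int64(1168), 'top': np.int64(678)})
cap (array([ 4.64361907e-01, -2.70222506e-01, -4.76885095e-04,  7.87327416e-01]), np.float64(116.734375), {'side': np.int64(1168), 'top': np.int64(678)})
cap (array([ 4.64221329e-01, -2.69954377e-01, -1.19288436e-04, -5.56796972e-01]), np.float64(217.140625), {'side': np.int64(1168), 'top': np.int64(678)})
[('side', np.float64(5.8878480603736225), 0.77), ('top', np.float64(1.9972815125073264), 0.88)]
[('side', np.float64(1.7667552313513217), 0.63), ('top', np.float64(0.9668521023416015), 0.7)]
gauge (array([ 0.55218154, -0.04906056,  0.05241585,  0.02906166]), np.float64(146.546875), {'side': np.int64(648), 'top': np.int64(791)})
```

View pics/crops.png

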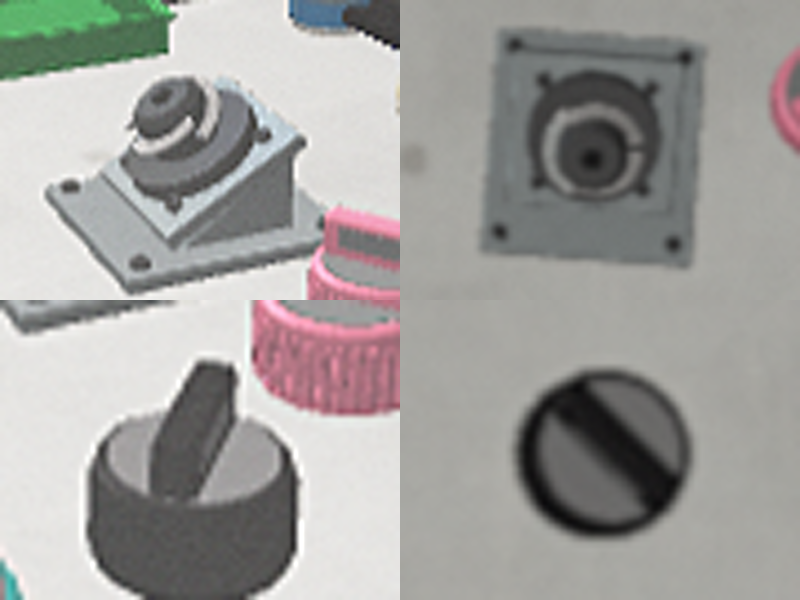

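Top-right crop: the spigot's tip hole is at about (328.0,207.1) in the top view and (321,211.2) in the side view, and the stand is slightly yawed. The bar of the front cap runs diagonally, at roughly 45 degrees. I'll triangulate these points.

```bash
cat > b.py <<'E'
from h import *
def ray(n,px):
    c=C[n]; d=np.linalg.solve(c["intrinsics"],[px[0],px[1],1])*[1,-1,-1]; d=R.from_quat(c["rotation"]).as_matrix()@d
    return c["eye"],d/np.linalg.norm(d)
def plane(n,px,z): e,d=ray(n,px); return e+d*(z-e[2])/d[2]
def tri(a,b):
    A=[np.eye(3)-np.outer(d,d) for e,d in(ray("side",a),ray("top",b))]; E=[C["side"]["eye"],C["top"]["eye"]]
    p=np.linalg.solve(A[0]+A[1],A[0]@E[0]+A[1]@E[1]); return p,[np.linalg.norm(A[i]@(p-E[i])) for i in(0,1)]
if __name__=="__main__":
    print("tip",tri((321,211.2),(328,207.1)))
    K=np.array([plane("top",p,.01) for p in((307.5,178.7),(353.6,182),(350.3,231.2),(304.1,227.8))])[:,:2]
    print(K,"c",K.mean(0)); d=K[0]+K[1]-K[2]-K[3]; e=K[0]+K[3]-K[1]-K[2]; print("yaw",np.arctan2(d[1],d[0]),np.arctan2(-e[0],e[1]))
    m=np.load("stand_top.npy")|np.load("gauge_top.npy"); y,x=np.where(m)
    P=np.array([plane("top",p,.01)[:2] for p in zip(x,y)]); print("rect",cv2.minAreaRect((P*1000).astype(np.float32)))
    g=cv2.imread("pics/top0.png").max(2); yy,xx=np.mgrid[0:400,0:640]; c=proj("top",[.4643,-.2702,.037])[0]
    s=(np.hypot(xx-c[0],yy-c[1])<11)
    for th in(40,50,60):
        y,x=np.where(s&(g<th)); P=np.array([plane("top",p,.055)[:2] for p in zip(x,y)]); w,v=np.linalg.eigh(np.cov(P.T)); print(th,len(x),P.mean(0),np.sqrt(w),np.degrees(np.arctan2(v[1,1],v[0,1]))%180)
    for n in("green_tray","red_tray"):
        m=r.silhouettes("top",n)[0]["pixels"]; y,x=np.where(m); P=np.array([plane("top",p,.03)[:2] for p in zip(x,y)]); print(n,cv2.minAreaRect((P*1000).astype(np.float32)))
E
python3 b.py
```

```text
tip (array([ 0.53477002, -0.04948134,  0.08270036]), [np.float64(1.7242249271392432e-05), np.float64(1.724224927137086e-05)])
[[ 0.6273257   0.00578968]
 [ 0.61700561 -0.12167129]
 [ 0.48059085 -0.11014944]
 [ 0.49051377  0.01495187]] c [ 0.55385898 -0.05276979]
yaw -0.07555875749279412 -0.07997959230016902
rect ((557.369873046875, -49.783050537109375), (129.32286071777344, 143.02713012695312), 85.77748107910156)
40 109 [ 0.46561508 -0.26821755] [0.00391721 0.01633376] 44.502401334610454
50 128 [ 0.46555247 -0.26869706] [0.00457898 0.01626221] 43.865024314538516
60 140 [ 0.46512545 -0.26812056] [0.00496454 0.01614812] 44.064091921742374
green_tray ((606.81396484375, 280.0066223144531), (165.73095703125, 163.9086456298828), 86.14791870117188)
red_tray ((419.5382385253906, 301.13519287109375), (160.07073974609375, 162.89344787597656), 3.392204761505127)
```

```bash
cat > go.py <<'E'
from h import *
AX=lambda yaw=-.075:gaugeR(yaw)
def down(az):  # tool z down, tool x at azimuth az deg
    a=np.radians(az); x=[np.cos(a),np.sin(a),0]; y=[np.sin(a),-np.cos(a),0]; return np.c_[x,y,[0,0,-1]]
def cur(): s=r.get_state(); return s["tool_pos"],R.from_quat(s["eef_rot"]).as_matrix(),s
def plan(p0,M0,*wps,v=.055,w=10.):
    """waypoints (pos,R): prints translation rows (in tool axes) then rotation rows"""
    for p,M in wps:
        t=M0.T@(np.array(p)-p0); n=max(1,int(np.ceil(np.linalg.norm(t)/v))); print(f"T x{n}",np.round(t/n*1000,2),end="  ")
        rv=np.degrees(R.from_matrix(M0.T@M).as_rotvec()); k=max(1,int(np.ceil(np.linalg.norm(rv)/w))); print(f"R x{k}",np.round(rv/k,3)); p0,M0=np.array(p),M
E
python3 - <<'E'
from go import *
p,M,s=cur()
plan(p,M,([.45,.30,.30],M),([.4645,-.2695,.25],down(45)))
E
```

```text
T x7 [-42.41 -24.7    0.39]  R x1 [0. 0. 0.]
T x11 [-21.46 -47.13   4.54]  R x12 [ 0.    -0.     9.331]
```

>>> {"fn": "play_rows", "kwargs": {"translation": [[-0.0424,-0.0247,0.0004],[-0.0424,-0.0247,0.0004],[-0.0424,-0.0247,0.0004],[-0.0424,-0.0247,0.0004],[-0.0424,-0.0247,0.0004],[-0.0424,-0.0247,0.0004],[-0.0424,-0.0247,0.0004],[-0.0215,-0.0471,0.0045],[-0.0215,-0.0471,0.0045],[-0.0215,-0.0471,0.0045],[-0.0215,-0.0471,0.0045],[-0.0215,-0.0471,0.0045],[-0.0215,-0.0471,0.0045],[-0.0215,-0.0471,0.0045],[-0.0215,-0.0471,0.0045],[-0.0215,-0.0471,0.0045],[-0.0215,-0.0471,0.0045],[-0.0215,-0.0471,0.0045]], "delta_rot": [[0,0,0],[0,0,0],[0,0,0],[0,0,0],[0,0,0],[0,0,0],[0,0,0],[0,0,0],[0,0,0],[0,0,0],[0,0,0],[0,0,0],[0,0,0],[0,0,0],[0,0,0],[0,0,0],[0,0,0],[0,0,0]], "grip": [1,1,1,1,1,1,1,1,1,1,1,1,1,1,1,1,1,1]}}

```text
clock: 3.65
tool_pos: [0.4652, -0.2711, 0.2504]
eef_rot: [0.2, 0.98, 0.0, 0.0]
contact_force: [1.5, 0.7, -0.7]
opening: 0.996
finger_force: 0.0
```

>>> {"fn": "play_rows", "kwargs": {"translation": [[0,0,0],[0,0,0],[0,0,0],[0,0,0],[0,0,0],[0,0,0],[0,0,0],[0,0,0],[0,0,0],[0,0,0],[0,0,0],[0,0,0],[0,0,0]], "delta_rot": [[0,0,9.33],[0,0,9.33],[0,0,9.33],[0,0,9.33],[0,0,9.33],[0,0,9.33],[0,0,9.33],[0,0,9.33],[0,0,9.33],[0,0,9.33],[0,0,9.33],[0,0,9.33],[0,0,0]], "grip": [1,1,1,1,1,1,1,1,1,1,1,1,1]}}

```text
clock: 5.28
tool_pos: [0.4653, -0.2691, 0.2504]
eef_rot: [0.923, 0.384, -0.0, 0.0]
contact_force: [-0.5, -0.3, -0.1]
opening: 1.0
finger_force: 0.0
```

```bash
python3 - <<'E'
from go import *
p,M,s=cur(); print(s["clock"],p,s["q"],s["contact_force"])
plan(p,M,([.4645,-.2695,.1035],down(45)),v=.03)
E
```

```text
5.275 [ 0.46529904 -0.26908004  0.25040066] [ 0.28359231  0.66460958  0.25686337  1.89875325 -0.27569296  0.6121701
 -0.06795438] [-0.49103782 -0.27338422 -0.06549672]
T x5 [-0.17 -0.06 29.38]  R x1 [0.014 0.012 0.142]
```

>>> {"fn": "play_rows", "kwargs": {"translation": [[0,0,0.0367],[0,0,0.0367],[0,0,0.0367],[0,0,0.0267],[0,0,0.01],[0,0,0],[0,0,0],[0,0,0],[0,0,0],[0,0,0],[0,0,0],[0,0,0]], "delta_rot": [[0,0,0],[0,0,0],[0,0,0],[0,0,0],[0,0,0],[0,0,0],[0,0,0],[0,0,0],[0,0,0],[0,0,0],[0,0,0],[0,0,0]], "grip": [1,1,1,1,1,1,-1,-1,-1,-1,-1,-1], "squeeze": 50}}

```text
clock: 6.78
tool_pos: [0.465, -0.2692, 0.1036]
eef_rot: [0.924, 0.383, 0.0, -0.0]
contact_force: [-0.3, 0.1, -0.0]
opening: 0.342
finger_force: 0.0
```

```bash
python3 - <<'E'
from go import *
p,M,s=cur(); print(s["clock"],p,s["opening"],s["finger_force"],s["contact_force"],s["moment"])
G=AX(); a=G[:,2]; tip=np.array([.5355,-.0492,.0808]); o=tip-.031*a; print("origin",o,"axis",a)
t=o+a*(.1035+.060); print("standoff",t)
# tool x in gauge plane direction after tilting the current-like q7~0 orientation then -130 deg
def gR(phi): # phi: az-like angle in gauge plane
    f=np.radians(phi); x=G@[np.cos(f),np.sin(f),0]; y=G@[np.sin(f),-np.cos(f),0]; return np.c_[x,y,-a]
plan(p,M,([*p[:2],.22],M),(t,down(75)),(t,gR(75)),(t,gR(75+130)),v=.05)
E
```

```text
6.775 [ 0.46502112 -0.26924434  0.10357155] 0.34186476155891454 0.0 [-0.30322876  0.06730251 -0.04983266] [0.01432237 0.05155306 0.028765  ]
origin [ 0.55095643 -0.05036141  0.05395321] axis [-0.49859441  0.03746485  0.8660254 ]
standoff [ 0.46943624 -0.04423591  0.19554837]
T x3 [  0.    -0.   -38.81]  R x1 [0. 0. 0.]
T x5 [ 32.46 -31.18   4.89]  R x3 [-1.000e-03 -1.000e-03 -9.993e+00]
T x1 [0. 0. 0.]  R x4 [-7.314  1.669  1.05 ]
T x1 [0. 0. 0.]  R x13 [ -0.  -0. -10.]
```

>>> {"fn": "play_rows", "kwargs": {"translation": [[0,0,0],[0,0,0],[0,0,0],[0,0,0]], "delta_rot": [[0,0,0],[0,0,0],[0,0,0],[0,0,0]], "grip": [-1,-1,-1,-1], "squeeze": 50}}

```text
clock: 7.28
tool_pos: [0.4651, -0.2693, 0.1036]
eef_rot: [0.924, 0.383, 0.0, 0.0]
contact_force: [0.3, -0.6, -1.4]
opening: 0.177
finger_force: 49.9
```

>>> {"fn": "play_rows", "kwargs": {"translation": [[0,0,-0.0388],[0,0,-0.0388],[0,0,-0.0388],[0.0325,-0.0312,0.0049],[0.0325,-0.0312,0.0049],[0.0325,-0.0312,0.0049],[0.0325,-0.0312,0.0049],[0.0325,-0.0312,0.0049],[0,0,0],[0,0,0],[0,0,0],[0,0,0],[0,0,0],[0,0,0],[0,0,0],[0,0,0]], "delta_rot": [[0,0,0],[0,0,0],[0,0,0],[0,0,0],[0,0,0],[0,0,0],[0,0,0],[0,0,0],[0,0,-10],[0,0,-10],[0,0,-10],[-7.314,1.669,1.05],[-7.314,1.669,1.05],[-7.314,1.669,1.05],[-7.314,1.669,1.05],[0,0,0]], "grip": [-1,-1,-1,-1,-1,-1,-1,-1,-1,-1,-1,-1,-1,-1,-1,-1]}}

```text
clock: 9.28
tool_pos: [0.5066, -0.0437, 0.2434]
eef_rot: [0.8, 0.58, 0.128, 0.091]
contact_force: [0.0, -0.4, -1.8]
opening: 0.173
finger_force: 49.9
```

```bash
python3 - <<'E'
from go import *
p,M,s=cur(); print(s["clock"],p,M,s["q"],s["opening"],s["finger_force"],s["contact_force"],s["moment"])
a=r.snapshot("side");b=r.snapshot("top")
z=lambda im,x,y:cv2.resize(im[y:y+120,x:x+160],(400,300),interpolation=cv2.INTER_CUBIC)
cv2.imwrite("pics/app.png",np.hstack([z(a,250,130),z(b,250,140)]))
# cap fit when held: search pose of cap in tool frame
M2={n:r.silhouettes(n,"cap_a") for n in("side","top")}
for n in M2:
    for d in M2[n]:
        y,x=np.where(d["pixels"]); print(n,round(x.mean()),round(y.mean()),d["pixels"].sum(),d["confidence"])
print({n:proj(n,p-M[:,2]*(-.08))[0] for n in M2})
E
```

```text
9.275 [ 0.50655867 -0.04371483  0.2433816 ] [[ 0.29505954  0.90389333  0.30970423]
 [ 0.95043057 -0.31093054  0.00198394]
 [ 0.09808977  0.29376699 -0.95083088]] [-0.04359177  0.58453407  0.06154852  2.21925782 -0.9991776   0.04359947
  0.67943012] 0.1728011669277803 49.86953588202596 [ 0.02651317 -0.43324549 -1.81056629] [-0.08063767  0.49614276 -0.04964616]
side 370 253 889 0.98
side 293 308 1487 0.92
side 403 274 1113 0.9
side 320 181 659 0.89
side 393 228 692 0.78
side 426 247 861 0.73
side 459 269 1116 0.63
side 290 194 1083 0.43
side 261 238 453 0.15
top 394 146 603 0.84
top 381 193 620 0.84
top 422 282 694 0.82
top 419 190 628 0.75
top 432 148 641 0.74
top 349 146 592 0.64
{'side': array([318.67392419, 178.48676599]), 'top': array([325.87014079, 202.53178791])}
```

View pics/app.png

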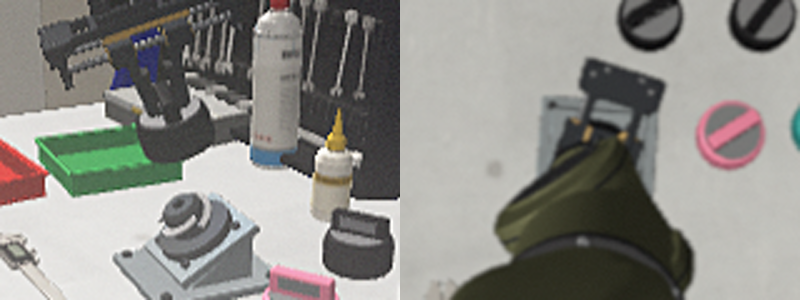

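The side view shows the cap hanging above and left of the gauge, short of the target. Joints 5 and 6 are at their limits, so the wrist needs the flipped configuration. I'll identify the kinematics from the recorded states.

```bash
cat > kin.py <<'E'
import numpy as np, itertools
from scipy.spatial.transform import Rotation as R
from scipy.optimize import least_squares
def Tz(d,a=0): T=np.eye(4);T[2,3]=d;T[0,3]=a;return T
def Q(ax,t): T=np.eye(4);T[:3,:3]=R.from_euler(ax,t).as_matrix();return T
def fk(q,v,s):
    c1,d1,d3,a4,d5,a6,d7,c7,a2,c3,c5=v
    return Q('z',s[0]*q[0]+c1)@Tz(d1,a2)@Q('y',q[1])@Q('z',s[1]*q[2]+c3)@Tz(d3,a4)@Q('y',q[3])@Tz(0,-a4)@Q('z',s[2]*q[4]+c5)@Tz(d5)@Q('y',q[5])@Tz(0,a6)@Q('z',s[3]*q[6]+c7)@Tz(d7)
D=[([-1.13515918,.68911713,-.19459172,1.56531762,.15732197,.90249757,-.21509116],[.24443309,.57523091,.3027271],[.199549619,.979887723,2.19e-5,1.03e-5]),
([.28359231,.66460958,.25686337,1.89875325,-.27569296,.6121701,-.06795438],[.46529904,-.26908004,.25040066],None),
([-.04359177,.58453407,.06154852,2.21925782,-.9991776,.04359947,.67943012],[.50655867,-.04371483,.2433816],None)]
M1=R.from_euler('z',0).as_matrix()
a=np.radians(45.142); M1=np.c_[[np.cos(a),np.sin(a),0],[np.sin(a),-np.cos(a),0],[0,0,-1]]
M2=np.array([[.29505954,.90389333,.30970423],[.95043057,-.31093054,.00198394],[.09808977,.29376699,-.95083088]])
Ms=[R.from_quat(D[0][2]).as_matrix(),M1,M2]
def err(v,s):
    e=[]
    for (q,p,_),M in zip(D,Ms):
        T=fk(q,v,s); e+=list((T[:3,3]-p)*5)+list((T[:3,:3]-M).ravel())
    e+=list(.02*np.r_[v[3],v[5],v[8:]]); return e
if __name__=="__main__":
  res=[]
  for s in itertools.product((1,-1),repeat=4):
    for c7 in(0,np.pi,np.pi/2,-np.pi/2):
      o=least_squares(err,[0,.35,.4,0,.4,0,.2,c7,0,0,0],args=(s,)); res.append((o.cost,s,o.x))
  res.sort(key=lambda t:t[0])
  for x in res[:4]: print(x[0],x[1],np.round(x[2],4))
  np.save("kin.npy",np.r_[res[0][1],res[0][2]])
E
python3 kin.py
```

```text
0.0007129525753528735 (-1, -1, -1, -1) [-0.088   0.3414  0.5468  0.0075  0.3297 -0.0135  0.255   1.5128 -0.002
  0.02   -0.0173]
0.0007129525753529114 (-1, -1, -1, -1) [-0.088   0.3414  0.5468  0.0075  0.3297 -0.0135  0.255   1.5128 -0.002
  0.02   -0.0173]
0.0007129525753531841 (-1, -1, -1, -1) [-0.088   0.3414  0.5468  0.0075  0.3297 -0.0135  0.255   1.5128 -0.002
  0.02   -0.0173]
0.0007129525753626578 (-1, -1, -1, -1) [-0.088   0.3414  0.5468  0.0075  0.3297 -0.0135  0.255   1.5128 -0.002
  0.02   -0.0173]
```

```bash
cat > kin2.py <<'E'
from kin import *
def Txy(x,y,z): T=np.eye(4);T[:3,3]=x,y,z;return T
def fk2(q,v):
    c1,d1,d3,d5,d7,c7,a4,a6,b2,b4,b6,b7,a5=v
    return Q('z',-q[0]+c1)@Txy(0,b2,d1)@Q('y',q[1])@Q('z',-q[2])@Txy(a4,b4,d3)@Q('y',q[3])@Txy(a5,0,0)@Q('z',-q[4])@Txy(0,b6,d5)@Q('y',q[5])@Txy(a6,b7,0)@Q('z',-q[6]+c7)@Tz(d7)
def err2(v,W=.01):
    e=[]
    for (q,p,_),M in zip(D,Ms):
        T=fk2(q,v); e+=list((T[:3,3]-p)*5)+list((T[:3,:3]-M).ravel())
    return e+list(W*np.r_[v[0],v[6:]])
def model():
    return least_squares(err2,[0,.34,.45,.4,.25,1.57]+[0]*7).x
V=model()
def ik(p,M,q0,free=None):
    lo=np.array([-3.01,-.46,-1.47,.13,-1,.04,-2.66]);hi=-np.array([-3.01,-2.08,-1.51,-2.56,-4.14,-2.09,-2.66])
    f=lambda q:np.r_[(fk2(q,V)[:3,3]-p)*10,(fk2(q,V)[:3,:3]-M).ravel(),.003*(q-q0)]
    o=least_squares(f,np.clip(q0,lo+.01,hi-.01),bounds=(lo,hi)); return o.x,o.cost
if __name__=="__main__":
    print(np.round(V,4),np.sum(np.square(err2(V)))); print(np.round(np.array(err2(V)[:36]).reshape(3,12),3))
    from go import gaugeR
    G=gaugeR(-.075);a=G[:,2];o=np.array([.551,-.0504,.054])
    def gR(phi):
        f=np.radians(phi); return np.c_[G@[np.cos(f),np.sin(f),0],G@[np.sin(f),-np.cos(f),0],-a]
    for phi in(75,165,255,345):
        for h in(.1635,.1035):
            for q5 in(3.,0.):
              for q7 in(-2,0,2):
                q,c=ik(o+a*h,gR(phi),np.array([0,.6,0,2.2,q5,.3,q7])); 
                if c<1e-3: print(phi,h,q5,q7,np.round(q,2),round(c,5))
E
python3 kin2.py
```

```text
[-0.      0.351   0.5559  0.328   0.273   1.5708  0.0065 -0.0066 -0.014
 -0.0203 -0.0058 -0.0058 -0.007 ] 2.740168094236926e-07
[[ 0.  0.  0. -0. -0.  0. -0.  0. -0. -0.  0.  0.]
 [-0.  0. -0.  0. -0.  0. -0. -0. -0. -0.  0.  0.]
 [-0.  0.  0. -0.  0.  0.  0.  0. -0. -0.  0.  0.]]
75 0.1635 3.0 -2 [ 0.49  0.85 -0.82  2.55  2.33  0.88 -2.66] 1e-05
75 0.1635 3.0 0 [-0.34  0.84  0.67  2.54  3.78  0.81  2.21] 3e-05
75 0.1635 3.0 2 [-0.09  0.74  0.21  2.54  3.33  0.67  2.65] 0.0
75 0.1635 0.0 -2 [ 0.57  0.92 -1.01  2.55  2.2   1.   -2.53] 3e-05
75 0.1035 3.0 -2 [ 0.47  0.98 -0.76  2.48  2.42  0.94 -2.66] 1e-05
75 0.1035 3.0 0 [-0.34  0.99  0.68  2.47  3.76  0.9   2.16] 3e-05
75 0.1035 3.0 2 [-0.09  0.88  0.21  2.47  3.33  0.74  2.64] 0.0
75 0.1035 0.0 -2 [ 0.55  1.05 -0.94  2.49  2.29  1.05 -2.52] 3e-05
165 0.1635 3.0 -2 [ 0.02  0.73  0.02  2.54  3.13  0.65 -1.86] 0.0
165 0.1635 3.0 0 [ 0.32  0.77 -0.49  2.55  2.61  0.74 -1.36] 1e-05
165 0.1635 0.0 0 [ 0.6   0.94 -1.07  2.55  2.16  1.04 -0.92] 4e-05
165 0.1035 3.0 -2 [ 0.03  0.87  0.02  2.47  3.13  0.72 -1.87] 0.0
165 0.1035 3.0 0 [ 0.33 
[... 475 characters left out ...]
 0.43  2.47  3.54  0.79 -0.74] 1e-05
255 0.1035 3.0 0 [ 0.1   0.87 -0.1   2.48  3.01  0.73 -0.17] 0.0
255 0.1035 3.0 2 [ 0.38  0.93 -0.59  2.48  2.55  0.86  0.34] 2e-05
255 0.1035 0.0 0 [ 0.46  0.98 -0.74  2.48  2.43  0.93  0.47] 3e-05
255 0.1035 0.0 2 [ 0.6   1.11 -1.06  2.49  2.22  1.14  0.71] 4e-05
345 0.1635 3.0 0 [-0.16  0.76  0.32  2.54  3.45  0.69  0.97] 1e-05
345 0.1635 3.0 2 [ 0.16  0.73 -0.21  2.54  2.89  0.67  1.52] 0.0
345 0.1635 0.0 2 [ 0.53  0.87 -0.89  2.55  2.28  0.93  2.1 ] 3e-05
345 0.1035 3.0 0 [-0.15  0.9   0.32  2.47  3.44  0.76  0.94] 1e-05
345 0.1035 3.0 2 [ 0.16  0.87 -0.21  2.48  2.9   0.74  1.53] 0.0
345 0.1035 0.0 2 [ 0.49  1.   -0.82  2.48  2.37  0.97  2.1 ] 3e-05
```

```bash
cat > path.py <<'E'
from kin2 import *
from go import gaugeR,cur
import json
G=gaugeR(-.075);a=G[:,2]
def gR(phi):
    f=np.radians(phi); return np.c_[G@[np.cos(f),np.sin(f),0],G@[np.sin(f),-np.cos(f),0],-a]
def rows(p,M,targets,dp=3,dr=1):
    out=[]
    for pt,Mt in targets:
        t=np.round(M.T@(pt-p),dp); w=np.round(np.degrees(R.from_matrix(M.T@Mt).as_rotvec()),dr)
        p=p+M@t; M=M@R.from_rotvec(np.radians(w)).as_matrix(); out.append((t,w))
    return out,p,M
def show(o,g=-1):
    for i in range(0,len(o),20):
        c=o[i:i+20]; print(json.dumps([list(x[0]+0.) for x in c])); print(json.dumps([list(x[1]+0.) for x in c])); print(len(c))
def joint_path(q0,wps,dmax=9.,vmax=.055):
    tg=[];q=np.array(q0)
    for w in wps:
        T0,T1=None,None; n=4
        while True:
            qs=[q+(w-q)*k/n for k in range(n+1)]; Ts=[fk2(x,V) for x in qs]
            if all(np.degrees(R.from_matrix(A[:3,:3].T@B[:3,:3]).magnitude())<dmax and np.linalg.norm(A[:3,3]-B[:3,3])<vmax for A,B in zip(Ts,Ts[1:])): break
            n+=1
        tg+=Ts[1:]; q=w
    return tg
E
cat > c.py <<'E'
from path import *
p,M,s=cur(); q0=s["q"]
o=np.array([.551,-.0504,.054])
qB,c=ik(o+a*(.1035+.055),gR(265+140),np.array([0,.7,0,2.5,3.1,.6,2.45])); print(np.round(qB,3),c)
qM=np.array([0,.42,.0,2.05,-.6,.3,.45]); qN=np.array([0,.42,0,2.05,3.1,.3,2.4])
tg=joint_path(q0,[qM,qN,qB])
rim=[]
for T in tg:
    e=T[:3,3]+T[:3,2]*.1035; n=T[:3,2]; low=e[2]-.0365*np.sqrt(1-n[2]**2); rim.append((e[0],e[1],low))
print(len(tg)); print(np.round(rim,3)[::3].tolist())
out,pp,MM=rows(p,M,[(T[:3,3],T[:3,:3]) for T in tg]); show(out)
E
python3 c.py
```

```text
[ 0.051  0.74  -0.026  2.538  3.081  0.66   2.375] 7.160914411693436e-08
47
[[0.559, -0.023, 0.158], [0.594, 0.015, 0.247], [0.586, -0.015, 0.242], [0.585, -0.048, 0.242], [0.592, -0.079, 0.247], [0.606, -0.106, 0.256], [0.626, -0.126, 0.269], [0.65, -0.138, 0.285], [0.675, -0.139, 0.303], [0.7, -0.131, 0.32], [0.721, -0.114, 0.336], [0.738, -0.089, 0.347], [0.747, -0.059, 0.354], [0.75, -0.027, 0.356], [0.671, -0.038, 0.213], [0.563, -0.046, 0.109]]
[[0.022, 0.019, -0.02], [0.018, 0.018, -0.021], [0.016, 0.017, -0.023], [0.013, 0.016, -0.024], [-0.008, -0.002, 0.0], [-0.007, -0.003, -0.001], [-0.008, -0.002, 0.0], [-0.007, -0.003, 0.0], [-0.006, -0.004, -0.001], [-0.007, -0.004, 0.0], [-0.007, -0.004, -0.001], [-0.006, -0.004, 0.0], [-0.006, -0.005, -0.001], [-0.005, -0.005, 0.0], [-0.006, -0.006, -0.001], [-0.005, -0.006, 0.0], [-0.005, -0.006, -0.001], [-0.004, -0.006, 0.0], [-0.004, -0.007, -0.001], [-0.004, -0.006, 0.0]]
[[-1.3, 3.8, -2.6], [-1.0, 3.1, -2.8], [-0.9, 2.3, -2.9], [-0.7, 1.5, -3.0], [0.8, -1.5, -8.7], [0.9, -1.5, -8.8], [0.9, -1.5, -8.7], [1.1, -1.4, -8.7], [1.1, -
[... 666 characters left out ...]
, 0.0], [0.004, -0.006, 0.0]]
[[1.7, -0.4, -8.7], [1.7, -0.3, -8.7], [1.7, -0.2, -8.8], [1.7, -0.1, -8.7], [1.8, 0.0, -8.7], [1.7, 0.0, -8.7], [1.8, 0.2, -8.8], [1.7, 0.3, -8.7], [1.7, 0.3, -8.7], [1.7, 0.5, -8.8], [1.6, 0.5, -8.7], [1.7, 0.6, -8.7], [1.5, 0.7, -8.8], [1.6, 0.9, -8.7], [1.5, 0.8, -8.7], [1.4, 1.0, -8.7], [1.4, 1.0, -8.8], [1.4, 1.2, -8.7], [1.3, 1.1, -8.7], [1.2, 1.3, -8.8]]
20
[[-0.037, -0.033, 0.011], [-0.036, -0.032, 0.01], [-0.036, -0.031, 0.008], [-0.035, -0.03, 0.006], [-0.034, -0.028, 0.004], [-0.034, -0.028, 0.003], [-0.032, -0.026, 0.001]]
[[2.4, -2.8, 0.5], [2.3, -2.8, 0.5], [2.4, -2.8, 0.5], [2.4, -2.9, 0.4], [2.3, -2.8, 0.5], [2.4, -2.8, 0.5], [2.3, -2.8, 0.4]]
7
```

>>> {"fn": "play_rows", "kwargs": {"translation": [[0.022,0.019,-0.02],[0.018,0.018,-0.021],[0.016,0.017,-0.023],[0.013,0.016,-0.024],[-0.008,-0.002,0.0],[-0.007,-0.003,-0.001],[-0.008,-0.002,0.0],[-0.007,-0.003,0.0],[-0.006,-0.004,-0.001],[-0.007,-0.004,0.0],[-0.007,-0.004,-0.001],[-0.006,-0.004,0.0],[-0.006,-0.005,-0.001],[-0.005,-0.005,0.0],[-0.006,-0.006,-0.001],[-0.005,-0.006,0.0],[-0.005,-0.006,-0.001],[-0.004,-0.006,0.0],[-0.004,-0.007,-0.001],[-0.004,-0.006,0.0]], "delta_rot": [[-1.3,3.8,-2.6],[-1.0,3.1,-2.8],[-0.9,2.3,-2.9],[-0.7,1.5,-3.0],[0.8,-1.5,-8.7],[0.9,-1.5,-8.8],[0.9,-1.5,-8.7],[1.1,-1.4,-8.7],[1.1,-1.3,-8.8],[1.2,-1.3,-8.7],[1.2,-1.2,-8.7],[1.3,-1.2,-8.7],[1.4,-1.0,-8.8],[1.4,-1.0,-8.7],[1.5,-0.9,-8.7],[1.6,-0.9,-8.8],[1.5,-0.7,-8.7],[1.6,-0.7,-8.7],[1.7,-0.5,-8.8],[1.7,-0.5,-8.7]], "grip": [-1,-1,-1,-1,-1,-1,-1,-1,-1,-1,-1,-1,-1,-1,-1,-1,-1,-1,-1,-1]}}

```text
clock: 11.98
tool_pos: [0.5842, -0.104, 0.3805]
eef_rot: [-0.332, 0.9, -0.212, 0.188]
contact_force: [0.2, 0.2, -2.0]
opening: 0.182
finger_force: 49.9
```

```bash
python3 - <<'E'
from path import *
p,M,s=cur(); print(s["clock"],np.round(s["q"],3),s["finger_force"],s["opening"])
print(fk2(s["q"],V)[:3,3]-p)
T=fk2([0,.42,0,2.05,-.6+3.7*16/36,.3,.45+1.95*16/36],V); print(T[:3,3]-p,R.from_matrix(M.T@T[:3,:3]).magnitude())
E
```

```text
11.975 [-0.259  0.445  0.356  2.014  0.482  0.211  1.855] 49.870838932693005 0.18199301964612463
[0.01061681 0.00313725 0.00873389]
[ 0.00014054 -0.0003985   0.00034676] 0.005967224763782083
```

```bash
cat > c2.py <<'E'
from path import *
import kin2
p,M,s=cur(); q0=s["q"]
D.append((q0,p,None)); Ms.append(M); np.savez("d4.npz",q=q0,p=p,M=M)
kin2.V[:]=model(); print(np.round(kin2.V,4), np.sum(np.square(err2(kin2.V))))
o=np.array([.551,-.0504,.054])
qB,c=ik(o+a*(.1035+.055),gR(265+115),np.array([0,.7,0,2.5,3.1,.6,2.0])); print(np.round(qB,3),c)
qN=np.array([0,.42,0,2.05,3.0,.3,1.95])
T0=fk2(q0,V); tg=joint_path(q0,[qN,qB]); tg[0:0]=[]
out,pp,MM=rows(p,M,[(T[:3,3],T[:3,:3]) for T in tg]); show(out); print(len(out))
E
python3 c2.py
```

```text
[-0.0000e+00  3.4690e-01  5.6340e-01  3.4480e-01  2.6210e-01  1.5708e+00
  0.0000e+00 -0.0000e+00 -1.8800e-02 -2.6900e-02 -2.0000e-04 -2.0000e-04
 -0.0000e+00] 3.006322659042441e-07
[-0.018  0.746 -0.022  2.518  3.029  0.647  1.922] 7.417834444166534e-08
[[0.003, -0.005, 0.001], [0.003, -0.005, 0.0], [0.002, -0.006, 0.001], [0.002, -0.006, 0.0], [0.002, -0.006, 0.001], [0.001, -0.007, 0.0], [0.002, -0.007, 0.0], [0.001, -0.008, 0.0], [0.002, -0.009, 0.0], [0.001, -0.009, -0.001], [0.002, -0.009, 0.0], [0.002, -0.01, -0.001], [0.002, -0.011, 0.0], [0.002, -0.011, -0.001], [0.003, -0.011, -0.001], [0.004, -0.012, -0.001], [0.004, -0.012, -0.001], [-0.047, -0.015, 0.012], [-0.046, -0.014, 0.01], [-0.045, -0.014, 0.008]]
[[1.1, 0.5, -8.6], [1.3, 0.5, -8.5], [1.3, 0.4, -8.6], [1.4, 0.3, -8.5], [1.6, 0.4, -8.5], [1.7, 0.4, -8.4], [1.8, 0.3, -8.5], [1.9, 0.5, -8.4], [2.1, 0.4, -8.4], [2.2, 0.5, -8.3], [2.2, 0.6, -8.4], [2.4, 0.7, -8.2], [2.5, 0.8, -8.3], [2.5, 0.8, -8.2], [2.6, 1.0, -8.2], [2.6, 1.1, -8.2], [2.7, 1.2, -8.2], [0.9, -3.5, -0.4], [0.9, -3.6, -0.4], [1.0, -3.5, -0.5]]
20
[[-0.043, -0.013, 0.006], [-0.042, -0.014, 0.005], [-0.041, -0.012, 0.003], [-0.039, -0.013, 0.001]]
[[0.9, -3.5, -0.5], [1.1, -3.5, -0.5], [1.0, -3.5, -0.5], [1.1, -3.5, -0.5]]
4
24
```

Now an exact model. Continuing the sweep (first 17 rows), then check.

>>> {"fn": "play_rows", "kwargs": {"translation": [[0.003,-0.005,0.001],[0.003,-0.005,0.0],[0.002,-0.006,0.001],[0.002,-0.006,0.0],[0.002,-0.006,0.001],[0.001,-0.007,0.0],[0.002,-0.007,0.0],[0.001,-0.008,0.0],[0.002,-0.009,0.0],[0.001,-0.009,-0.001],[0.002,-0.009,0.0],[0.002,-0.01,-0.001],[0.002,-0.011,0.0],[0.002,-0.011,-0.001],[0.003,-0.011,-0.001],[0.004,-0.012,-0.001],[0.004,-0.012,-0.001]], "delta_rot": [[1.1,0.5,-8.6],[1.3,0.5,-8.5],[1.3,0.4,-8.6],[1.4,0.3,-8.5],[1.6,0.4,-8.5],[1.7,0.4,-8.4],[1.8,0.3,-8.5],[1.9,0.5,-8.4],[2.1,0.4,-8.4],[2.2,0.5,-8.3],[2.2,0.6,-8.4],[2.4,0.7,-8.2],[2.5,0.8,-8.3],[2.5,0.8,-8.2],[2.6,1.0,-8.2],[2.6,1.1,-8.2],[2.7,1.2,-8.2]], "grip": [-1,-1,-1,-1,-1,-1,-1,-1,-1,-1,-1,-1,-1,-1,-1,-1,-1]}}

```text
clock: 14.1
tool_pos: [0.6609, -0.0633, 0.4437]
eef_rot: [0.884, 0.053, 0.46, 0.067]
contact_force: [0.3, -0.2, -1.6]
opening: 0.179
finger_force: 49.9
```

```bash
cat > c3.py <<'E'
from path import *
import kin2
d=np.load("d4.npz"); D.append((d["q"],d["p"],None)); Ms.append(d["M"]); kin2.V[:]=model()
p,M,s=cur(); q0=s["q"]; print(s["clock"],np.round(q0,3),fk2(q0,V)[:3,3]-p,s["contact_force"],s["moment"])
o=np.array([.551,-.0504,.054])
for q7 in(115,90,60):
    qB,c=ik(o+a*(.1035+.055),gR(265+q7),np.array([q0[0],.7,q0[2],2.5,3.0,.6,q7/57.3])); print(q7,np.round(qB,3),c)
    out,pp,MM=rows(p,M,[(T[:3,3],T[:3,:3]) for T in joint_path(q0,[qB])]); show(out)
E
python3 c3.py
```

```text
14.1 [ 0.045  0.421 -0.067  2.043  2.804  0.304  2.064] [-1.26463603e-07  3.23239202e-07 -4.08715490e-08] [ 0.25277969 -0.21983425 -1.61116601] [0.04563804 1.13797903 0.07602281]
115 [ 0.015  0.744 -0.077  2.516  2.968  0.647  1.983] 3.144647502855299e-08
[[-0.049, -0.01, 0.012], [-0.047, -0.011, 0.01], [-0.045, -0.012, 0.008], [-0.044, -0.013, 0.006], [-0.042, -0.013, 0.005], [-0.04, -0.014, 0.003], [-0.039, -0.014, 0.001]]
[[0.5, -3.6, -1.3], [0.7, -3.6, -1.3], [0.9, -3.5, -1.3], [1.1, -3.5, -1.3], [1.2, -3.4, -1.3], [1.4, -3.4, -1.2], [1.6, -3.3, -1.2]]
7
90 [ 0.015  0.744 -0.077  2.516  2.968  0.647  1.547] 3.14534241870467e-08
[[-0.049, -0.01, 0.012], [-0.047, -0.008, 0.01], [-0.047, -0.007, 0.008], [-0.045, -0.004, 0.006], [-0.044, -0.002, 0.005], [-0.043, -0.001, 0.003], [-0.041, 0.001, 0.001]]
[[0.4, -3.7, 2.3], [0.4, -3.6, 2.3], [0.3, -3.6, 2.2], [0.3, -3.6, 2.3], [0.2, -3.6, 2.3], [0.2, -3.6, 2.3], [0.1, -3.7, 2.4]]
7
60 [ 0.015  0.744 -0.078  2.516  2.968  0.647  1.023] 3.146177158360781e-08
[[-0.049, -0.01, 0.012], [-0.048, -0.005, 0.01], [-0.047, 0.001, 0.008], [-0.045, 0.006, 0.006], [-0.043, 0.01, 0.005], [-0.039, 0.015, 0.003], [-0.037, 0.019, 0.001]]
[[0.3, -3.7, 6.6], [-0.1, -3.6, 6.5], [-0.3, -3.6, 6.6], [-0.7, -3.6, 6.5], [-0.9, -3.5, 6.6], [-1.3, -3.4, 6.6], [-1.6, -3.3, 6.7]]
7
```

>>> {"fn": "play_rows", "kwargs": {"translation": [[-0.049,-0.01,0.012],[-0.047,-0.011,0.01],[-0.045,-0.012,0.008],[-0.044,-0.013,0.006],[-0.042,-0.013,0.005],[-0.04,-0.014,0.003],[-0.039,-0.014,0.001],[0,0,0]], "delta_rot": [[0.5,-3.6,-1.3],[0.7,-3.6,-1.3],[0.9,-3.5,-1.3],[1.1,-3.5,-1.3],[1.2,-3.4,-1.3],[1.4,-3.4,-1.2],[1.6,-3.3,-1.2],[0,0,0]], "grip": [-1,-1,-1,-1,-1,-1,-1,-1]}}

```text
clock: 15.1
tool_pos: [0.4706, -0.0444, 0.1897]
eef_rot: [0.958, 0.13, 0.25, 0.053]
contact_force: [0.6, 0.8, -1.2]
opening: 0.171
finger_force: 49.9
```

```bash
cat > st.py <<'E'
from path import *
O=np.array([.551,-.0504,.054])
def st():
    p,M,s=cur(); u=G.T@(p-O)
    ph=np.degrees(np.arctan2(*(G.T@M[:,0])[[1,0]]))%360
    print("t",round(s["clock"],2),"lat mm",np.round(u[:2]*1e3,1),"gap mm",round((u[2]-.1035)*1e3,2),"phi",round(ph,1),"tilt",round(np.degrees(np.arccos(-M[:,2]@a)),2),"q",np.round(s["q"],2),"F_g",np.round(G.T@s["contact_force"],1),"M_g",np.round(G.T@s["moment"],2),"op",round(s["opening"]*88,1))
    return p,M,s
E
python3 - <<'E'
from st import *
p,M,s=st(); gb=lambda v:[q@gaugeR(v[3]).T+v[:3] for q in[]]
im={"side":r.snapshot("side"),"top":r.snapshot("top")}
def draw(n,P,col): cv2.polylines(im[n],[np.round(__import__("h").proj(n,P)*16).astype(np.int32)],True,col,1,shift=4)
from h import circ
G0=lambda P:P@G.T+O
big=cv2.resize
for n in im:
    raw=im[n].copy(); im[n]=cv2.resize(raw,None,fx=5,fy=5,interpolation=cv2.INTER_CUBIC)
    import h
    for P,c in((circ(.04,0),(0,255,0)),(circ(.0215,.031),(0,0,255)),(circ(.001,.031,8),(0,0,255))):
        cv2.polylines(im[n],[np.round((h.proj(n,G0(P))+.5)*5).astype(np.int32)],True,c,1)
    K=lambda P:p+P@np.c_[M[:,0],-M[:,1],-M[:,2]].T+M[:,2]*.1035
    for P in(circ(.0365,0),circ(.0365,.037)): cv2.polylines(im[n],[np.round((h.proj(n,K(P))+.5)*5).astype(np.int32)],True,(255,255,0),1)
cv2.imwrite("pics/ov.png",np.hstack([im["side"][5*165:5*265,5*275:5*355],im["top"][5*160:5*260,5*290:5*370]]))
E
```

```text
t 15.1 lat mm [-2. -0.] gap mm 54.31 phi 19.8 tilt 0.33 q [ 0.06  0.75 -0.15  2.51  2.89  0.65  2.06] F_g [-0.1  0.8 -1.3] M_g [-0.01  0.64  0.03] op 15.0Traceback (most recent call last):
  File "<stdin>", line 3, in <module>
NameError: name 'r' is not defined. Did you mean: 'R'?
```

```bash
cat > ov.py <<'E'
from st import *
import h; from h import circ,r
def ov(name,bx=((275,165),(290,160))):
    p,M,s=st(); outs=[]
    for n,(x,y) in zip(("side","top"),bx):
        im=cv2.resize(r.snapshot(n),None,fx=5,fy=5,interpolation=cv2.INTER_CUBIC)
        L=lambda P,c:cv2.polylines(im,[np.round((h.proj(n,P)+.5)*5).astype(np.int32)],True,c,1)
        for P,c in((circ(.04,0),(0,255,0)),(circ(.0215,.031),(0,0,255)),(circ(.001,.031,8),(0,0,255))): L(P@G.T+O,c)
        for P in(circ(.0365,0),circ(.0365,.037)): L(p+P@np.c_[M[:,0],-M[:,1],-M[:,2]].T+M[:,2]*.1035,(255,255,0))
        outs.append(im[5*y:5*y+500,5*x:5*x+400])
    cv2.imwrite(name,np.hstack(outs))
import cv2
if __name__=="__main__": ov("pics/ov.png")
E
python3 ov.py
```

```text
t 15.1 lat mm [-2. -0.] gap mm 54.31 phi 19.8 tilt 0.33 q [ 0.06  0.75 -0.15  2.51  2.89  0.65  2.06] F_g [-0.1  0.8 -1.3] M_g [-0.01  0.64  0.03] op 15.0
```

View pics/ov.png

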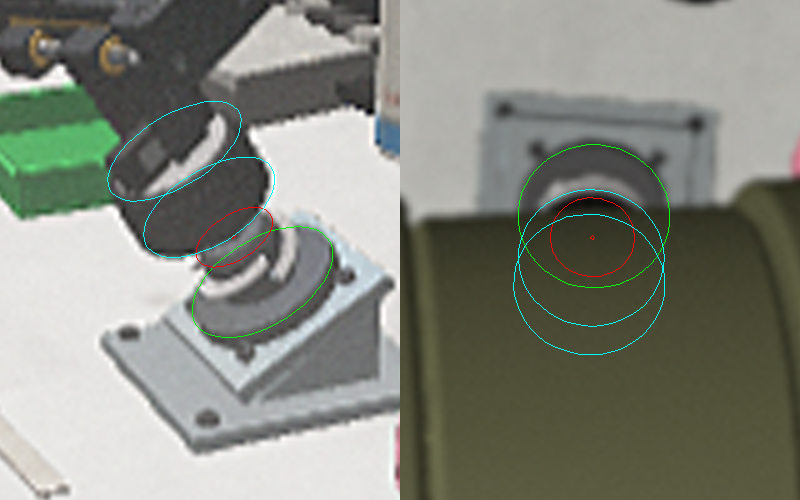

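```bash
cat >> st.py <<'E'
def mv(p,M,lat=(0,0),gap=None,phi=None):
    Mt=M if phi is None else gR(phi); u=G.T@(p-O); tgt=np.r_[np.array(lat)/1e3,.1035+gap/1e3]
    print("total t mm",np.round(M.T@G@(tgt-u)*1e3,1),"rot",np.round(np.degrees(R.from_matrix(M.T@Mt).as_rotvec()),2))
E
python3 - <<'E'
from st import *
p,M,s=st(); mv(p,M,gap=34,phi=380); mv(p,M,gap=54.31)
E
```

```text
t 15.2 lat mm [1.7 0.1] gap mm 54.28 phi 19.8 tilt 0.14 q [ 0.06  0.74 -0.15  2.51  2.89  0.65  2.06] F_g [ 0.6  0.6 -1.3] M_g [-0.    0.71  0.04] op 15.5
total t mm [-1.7 -0.5 20.3] rot [ 0.06 -0.13 -0.25]
total t mm [-1.7 -0.4 -0. ] rot [0. 0. 0.]
```

>>> {"fn": "play_rows", "kwargs": {"translation": [[0,0,0.01],[0,0,0.01],[0,0,0],[0,0,0]], "delta_rot": [[0,0,0],[0,0,0],[0,0,0],[0,0,0]], "grip": [-1,-1,-1,-1], "squeeze": 60}}

```text
clock: 15.7
tool_pos: [0.4835, -0.0452, 0.1746]
eef_rot: [0.957, 0.13, 0.254, 0.054]
contact_force: [-0.2, 0.6, -1.5]
opening: 0.177
finger_force: 59.9
```

```bash
python3 - <<'E'
from st import *
p,M,s=st(); mv(p,M,gap=22,phi=380)
E
```

```text
t 15.7 lat mm [1.7 0.1] gap mm 34.8 phi 19.8 tilt 0.15 q [ 0.06  0.79 -0.15  2.49  2.9   0.68  2.06] F_g [-1.   0.6 -1.2] M_g [-0.01  0.74  0.02] op 15.6
total t mm [-1.6 -0.5 12.8] rot [ 0.05 -0.14 -0.19]
```

>>> {"fn": "play_rows", "kwargs": {"translation": [[-0.0017,-0.0005,0.001],[0,0,0.004],[0,0,0.004],[0,0,0.003],[0,0,0]], "delta_rot": [[0,0,0],[0,0,0],[0,0,0],[0,0,0],[0,0,0]], "grip": [-1,-1,-1,-1,-1]}}

```text
clock: 16.32
tool_pos: [0.4885, -0.0455, 0.1633]
eef_rot: [0.957, 0.13, 0.255, 0.054]
contact_force: [0.8, 0.5, -0.4]
opening: 0.176
finger_force: 59.9
```

```bash
python3 - <<'E'
from st import *
p,M,s=st(); mv(p,M,gap=22,phi=380)
E
```

```text
t 16.32 lat mm [0.3 0.2] gap mm 22.46 phi 19.8 tilt 0.2 q [ 0.06  0.82 -0.15  2.48  2.9   0.7   2.06] F_g [ 0.4  0.5 -0.7] M_g [ 0.04  0.44 -0.02] op 15.5
total t mm [-0.4  0.   0.5] rot [ 0.06 -0.2  -0.18]
```

>>> {"fn": "play_rows", "kwargs": {"translation": [[0,0,0.001],[0,0,0.001],[0,0,0.001],[0,0,0.001],[0,0,0]], "delta_rot": [[0,0,0],[0,0,0],[0,0,0],[0,0,0],[0,0,0]], "grip": [-1,-1,-1,-1,-1]}}

```text
clock: 16.95
tool_pos: [0.4903, -0.0457, 0.16]
eef_rot: [0.957, 0.13, 0.255, 0.054]
contact_force: [1.2, 0.9, 0.6]
opening: 0.177
finger_force: 59.9
```

```bash
python3 - <<'E'
from st import *
st()
E
```

```text
t 16.95 lat mm [0.2 0.1] gap mm 18.73 phi 19.8 tilt 0.19 q [ 0.06  0.83 -0.15  2.48  2.9   0.7   2.06] F_g [ 1.3  1.  -0.1] M_g [0.15 0.19 0.02] op 15.6
```

>>> {"fn": "play_rows", "kwargs": {"translation": [[0,0,0.001],[0,0,0.001],[0,0,0.001],[0,0,0.001],[0,0,0]], "delta_rot": [[0,0,0],[0,0,0],[0,0,0],[0,0,0],[0,0,0]], "grip": [-1,-1,-1,-1,-1]}}

```text
clock: 17.58
tool_pos: [0.4915, -0.0459, 0.1576]
eef_rot: [0.956, 0.131, 0.255, 0.054]
contact_force: [-4.0, 0.7, 14.8]
opening: 0.179
finger_force: 59.9
```

```bash
python3 - <<'E'
from st import *
st()
E
```

```text
t 17.57 lat mm [0.1 0. ] gap mm 16.03 phi 19.9 tilt 0.24 q [ 0.06  0.83 -0.15  2.47  2.9   0.71  2.06] F_g [ 3.9  0.4 14.8] M_g [ 0.32 -0.27  0.07] op 15.7
```

>>> {"fn": "play_rows", "kwargs": {"translation": [[0,0,0.0008],[0,0,0.0008],[0,0,0.0008],[0,0,0.0008],[0,0,0.0008]], "delta_rot": [[0,0,8],[0,0,8],[0,0,8],[0,0,8],[0,0,8]], "grip": [-1,-1,-1,-1,-1]}}

```text
clock: 18.2
tool_pos: [0.4936, -0.0458, 0.1541]
eef_rot: [0.943, -0.206, 0.258, -0.037]
contact_force: [-2.9, 0.7, 12.2]
opening: 0.175
finger_force: 60.0
```

```bash
python3 - <<'E'
from st import *
st()
E
```

```text
t 18.2 lat mm [0.2 0.3] gap mm 11.97 phi 339.7 tilt 0.26 q [ 0.19  0.86 -0.36  2.46  2.69  0.74  1.59] F_g [ 3.5  0.4 12. ] M_g [ 0.3  -0.4   0.22] op 15.4
```

>>> {"fn": "play_rows", "kwargs": {"translation": [[0,0,0.0006],[0,0,0.0006],[0,0,0.0006],[0,0,0.0006]], "delta_rot": [[0,0,6],[0,0,6],[0,0,6],[0,0,6]], "grip": [-1,-1,-1,-1]}}

```text
clock: 18.7
tool_pos: [0.4949, -0.0462, 0.1518]
eef_rot: [0.88, -0.397, 0.245, -0.089]
contact_force: [-2.4, 0.2, 9.2]
opening: 0.178
finger_force: 60.0
```

```bash
python3 - <<'E'
from st import *
st()
E
```

```text
t 18.7 lat mm [0.2 0. ] gap mm 9.32 phi 315.7 tilt 0.24 q [ 0.27  0.88 -0.49  2.45  2.58  0.78  1.3 ] F_g [ 2.5 -0.   9.2] M_g [ 0.14 -0.29  0.11] op 15.6
```

>>> {"fn": "play_rows", "kwargs": {"translation": [[0,0,0.0008],[0,0,0.0008],[0,0,0.0008],[0,0,0.0008]], "delta_rot": [[0,0,8],[0,0,8],[0,0,8],[0,0,8]], "grip": [-1,-1,-1,-1]}}

```text
clock: 19.2
tool_pos: [0.4965, -0.047, 0.1481]
eef_rot: [0.736, -0.625, 0.211, -0.153]
contact_force: [-1.2, -3.0, 8.3]
opening: 0.176
finger_force: 60.6
```

```bash
python3 - <<'E'
from st import *
st()
E
```

```text
t 19.2 lat mm [-0.2 -0.7] gap mm 5.28 phi 283.6 tilt 0.16 q [ 0.37  0.92 -0.66  2.44  2.43  0.85  0.9 ] F_g [ 3.3 -3.1  7.7] M_g [-0.52 -0.05  0.85] op 15.5
```

>>> {"fn": "play_rows", "kwargs": {"translation": [[0,0,0.0003],[0,0,0.0002],[0,0,0]], "delta_rot": [[0,0,3],[0,0,2],[0,0,0]], "grip": [-1,-1,-1]}}

```text
clock: 19.58
tool_pos: [0.4965, -0.047, 0.1481]
eef_rot: [0.71, -0.654, 0.205, -0.161]
contact_force: [-0.8, -2.6, 6.6]
opening: 0.183
finger_force: 62.6
```

```bash
python3 - <<'E'
from ov import *
ov("pics/stop.png")
E
```

```text
t 19.57 lat mm [-0.2 -0.7] gap mm 5.31 phi 279.0 tilt 0.21 q [ 0.38  0.93 -0.68  2.44  2.42  0.86  0.85] F_g [ 2.8 -2.6  6. ] M_g [-0.46  0.04  1.31] op 16.1
```

View pics/stop.png

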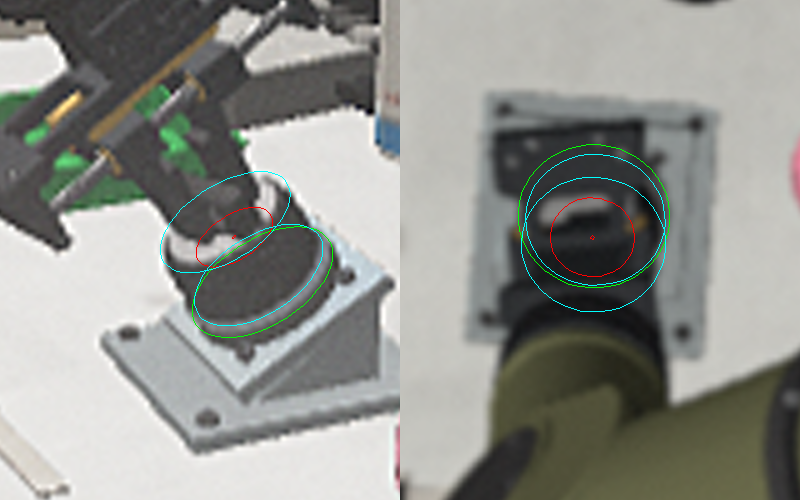

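The moment jumped to 1.3 N m with no further advance, so this is a dead stop, at an estimated gap of about 5 mm. As a check I'll back off 16 degrees under light push. A home cap (rim on the flange, lugs in play) would hold its gap constant. A cap stopped short would ride up the helix.

>>> {"fn": "play_rows", "kwargs": {"translation": [[0,0,0],[0,0,0],[0,0,0]], "delta_rot": [[0,0,-8],[0,0,-8],[0,0,0]], "grip": [-1,-1,-1]}}

```text
clock: 20.05
tool_pos: [0.4964, -0.047, 0.1478]
eef_rot: [0.794, -0.55, 0.224, -0.131]
contact_force: [-0.9, -0.8, 4.0]
opening: 0.174
finger_force: 60.0
```

```bash
python3 - <<'E'
from st import *
st()
E
```

```text
t 20.05 lat mm [-0.5 -0.7] gap mm 5.1 phi 294.9 tilt 0.15 q [ 0.33  0.91 -0.6   2.45  2.48  0.83  1.05] F_g [ 1.3 -0.9  3.9] M_g [-0.22  0.2  -0.13] op 15.3
```

Ambiguous: the gap stayed put, so I'll test the axial play at the stop. A home cap has none there, because rim and lugs are both in contact. A cap stopped short can be pulled up about 2 mm freely.

>>> {"fn": "play_rows", "kwargs": {"translation": [[0,0,0],[0,0,0],[0,0,0]], "delta_rot": [[0,0,6],[0,0,4],[0,0,0]], "grip": [-1,-1,-1]}}

```text
clock: 20.42
tool_pos: [0.4967, -0.0468, 0.1475]
eef_rot: [0.742, -0.617, 0.212, -0.15]
contact_force: [0.1, -1.4, 2.1]
opening: 0.174
finger_force: 60.0
```

```bash
python3 - <<'E'
from st import *
st()
E
```

```text
t 20.43 lat mm [-0.4 -0.5] gap mm 4.68 phi 284.8 tilt 0.12 q [ 0.36  0.92 -0.65  2.44  2.44  0.85  0.92] F_g [ 1.2 -1.4  1.7] M_g [-0.24  0.33  0.19] op 15.3
```

>>> {"fn": "play_rows", "kwargs": {"translation": [[0,0,-0.001],[0,0,-0.0005],[0,0,0],[0,0,0]], "delta_rot": [[0,0,0],[0,0,0],[0,0,0],[0,0,0]], "grip": [-1,-1,-1,-1]}}

```text
clock: 20.92
tool_pos: [0.4962, -0.0469, 0.1488]
eef_rot: [0.742, -0.618, 0.212, -0.15]
contact_force: [2.5, -3.1, -4.5]
opening: 0.179
finger_force: 60.0
```

```bash
python3 - <<'E'
from st import *
st()
E
```

```text
t 20.93 lat mm [-0.1 -0.6] gap mm 6.08 phi 284.8 tilt 0.16 q [ 0.36  0.92 -0.65  2.44  2.44  0.85  0.92] F_g [ 0.1 -2.9 -5.2] M_g [-0.73  0.44  0.15] op 15.7
```

>>> {"fn": "play_rows", "kwargs": {"translation": [[0,0,0.001],[0,0,0.001],[0,0,0.0005],[0,0,0],[0,0,0]], "delta_rot": [[0,0,0],[0,0,0],[0,0,0],[0,0,0],[0,0,0]], "grip": [-1,-1,-1,-1,-1]}}

```text
clock: 21.55
tool_pos: [0.497, -0.0468, 0.1472]
eef_rot: [0.742, -0.617, 0.212, -0.15]
contact_force: [-3.1, -4.9, 5.3]
opening: 0.177
finger_force: 60.0
```

```bash
python3 - <<'E'
from st import *
st()
E
```

```text
t 21.55 lat mm [-0.2 -0.5] gap mm 4.26 phi 284.8 tilt 0.17 q [ 0.36  0.92 -0.65  2.44  2.44  0.85  0.92] F_g [ 0.3 -5.2  5.9] M_g [-1.06  0.29  0.14] op 15.6
```

>>> {"fn": "play_rows", "kwargs": {"translation": [[0,0,0.0004],[0,0,0.0004],[0,0,0]], "delta_rot": [[0,0,4],[0,0,4],[0,0,0]], "grip": [-1,-1,-1]}}

```text
clock: 21.92
tool_pos: [0.4973, -0.0468, 0.1472]
eef_rot: [0.699, -0.666, 0.202, -0.165]
contact_force: [-5.6, -6.9, 12.0]
opening: 0.181
finger_force: 62.8
```

```bash
python3 - <<'E'
from st import *
st()
E
```

```text
t 21.93 lat mm [-0.  -0.4] gap mm 4.08 phi 277.0 tilt 0.25 q [ 0.39  0.94 -0.7   2.44  2.41  0.87  0.82] F_g [ 1.6 -7.3 12.9] M_g [-1.35  0.07  1.29] op 15.9
```

```bash
python3 - <<'E'
from st import *
import h,cv2; from h import circ,r
raw=r.snapshot("side"); x,y,w,hh,S=305,195,50,50,10
im0=cv2.resize(raw[y:y+hh,x:x+w],None,fx=S,fy=S,interpolation=cv2.INTER_CUBIC)[:, :400]; im=im0.copy()
for P,c in((circ(.04,0),(0,255,0)),(circ(.0365,0),(0,0,255)),(circ(.0365,.0045),(255,255,0))):
    cv2.polylines(im,[np.round((h.proj("side",P@G.T+O)+.5-[x,y])*S).astype(np.int32)],True,c,1)
cv2.imwrite("pics/gap.png",np.hstack([im0,im]))
E
```

```text
(no output)
```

View pics/gap.png

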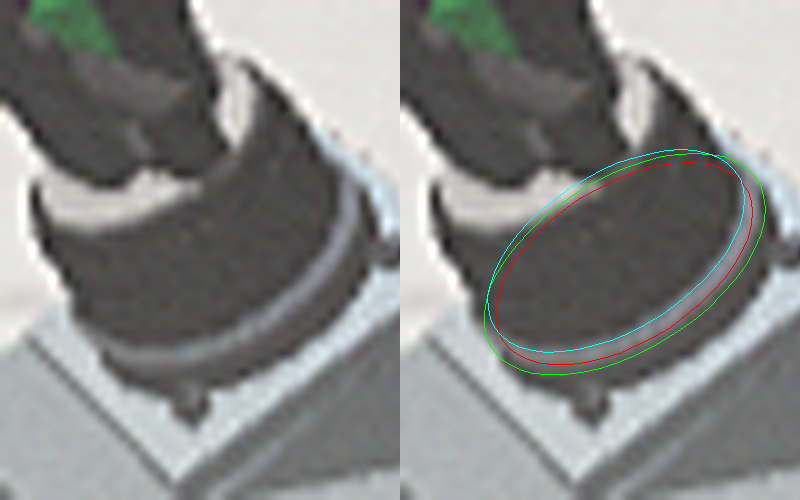

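The zoom shows a bright band, the flange's face, between the cap's rim and the dark flange side, from about (115,355) through (260,330) to (345,190). I'll quantify its width against the predictions for several gaps.

```bash
python3 - <<'E'
from st import *
import h,cv2
from scipy.ndimage import map_coordinates
r=h.r
img=np.mean([r.snapshot("side").astype(float).mean(2) for _ in range(6)],0)
P=lambda rad,z,al:h.proj("side",np.array([rad*np.cos(al),rad*np.sin(al),z])@G.T+O)[0]
# dense prediction curves
dense=lambda rad,z:np.array([P(rad,z,t) for t in np.linspace(0,2*np.pi,720)])
C0={g:dense(.0365,g/1e3) for g in(0,2,4,6)}
for al in np.radians(np.arange(180,330,15)):
    c=P(.04,0,al); d=(P(.04,0,al+.01)-P(.04,0,al-.01)); d/=np.linalg.norm(d); n=np.array([d[1],-d[0]])
    ctr=P(0,0,0); n*=np.sign(n@(c-ctr))
    s=np.arange(-7,6,.1); pts=c+s[:,None]*n
    pr=map_coordinates(img,[pts[:,1],pts[:,0]],order=3)
    i=np.argmax(np.where((s>-4.5)&(s<1.5),pr,0)); b=np.percentile(pr[:30],50)
    lo=pr[max(0,i-30):i].min(); hi=pr[i:i+25].min()
    a1=s[i-np.argmax(pr[i::-1]<(pr[i]+lo)/2)]; a2=s[i+np.argmax(pr[i:]<(pr[i]+hi)/2)]
    pred=[]
    for g in C0:
        q=(C0[g]-c); k=np.abs(q@d)<.4; pred.append((q[k]@n).max() if k.any() else np.nan)
    print(int(np.degrees(al)),"peak",round(pr[i]),"sides",round(lo),round(hi),"edges",round(a1,2),round(a2,2),"w",round(a2-a1,2),"pred rim g0,2,4,6",np.round(pred,2))
E
```

```text
180 peak 224 sides 103 165 edges -0.1 2.9 w 3.0 pred rim g0,2,4,6 [-1.36 -1.51 -1.71 -2.01]
195 peak 189 sides 81 189 edges 0.9 4.0 w 3.1 pred rim g0,2,4,6 [-1.22 -1.61 -2.01 -2.44]
210 peak 130 sides 77 72 edges -2.7 -0.3 w 2.4 pred rim g0,2,4,6 [-1.05 -1.59 -2.13 -2.68]
225 peak 129 sides 74 86 edges -2.5 -0.6 w 1.9 pred rim g0,2,4,6 [-0.92 -1.54 -2.16 -2.78]
239 peak 128 sides 75 87 edges -2.5 -0.6 w 1.9 pred rim g0,2,4,6 [-0.84 -1.5  -2.16 -2.82]
255 peak 141 sides 74 85 edges -2.7 -0.7 w 2.0 pred rim g0,2,4,6 [-0.81 -1.48 -2.15 -2.83]
270 peak 144 sides 67 86 edges -2.6 -0.8 w 1.8 pred rim g0,2,4,6 [-0.81 -1.48 -2.15 -2.83]
285 peak 138 sides 66 83 edges -2.5 -0.6 w 1.9 pred rim g0,2,4,6 [-0.85 -1.5  -2.15 -2.81]
300 peak 147 sides 70 79 edges -2.5 -0.7 w 1.8 pred rim g0,2,4,6 [-0.94 -1.55 -2.15 -2.75]
315 peak 140 sides 68 70 edges -2.7 -0.5 w 2.2 pred rim g0,2,4,6 [-1.09 -1.59 -2.1  -2.62]
```

Band width is about 1.9 px, which fits a gap of roughly 3.5–4 mm (0.85 px would mean home). The free axial play at the stop agrees: the cap stopped short, so it goes in the red tray. Unscrewing now.

>>> {"fn": "play_rows", "kwargs": {"translation": [[0,0,-0.0008],[0,0,-0.0012],[0,0,-0.0009],[0,0,-0.0008],[0,0,-0.0008],[0,0,-0.0008]], "delta_rot": [[0,0,-6],[0,0,-8],[0,0,-8],[0,0,-8],[0,0,-8],[0,0,-8]], "grip": [-1,-1,-1,-1,-1,-1]}}

```text
clock: 23.02
tool_pos: [0.4963, -0.0466, 0.1505]
eef_rot: [0.903, -0.343, 0.25, -0.073]
contact_force: [6.8, -2.5, -9.0]
opening: 0.186
finger_force: 64.5
```

```bash
python3 - <<'E'
from st import *
st()
E
```

```text
t 23.02 lat mm [ 0.7 -0.3] gap mm 7.48 phi 322.8 tilt 0.2 q [ 0.25  0.88 -0.45  2.45  2.61  0.77  1.39] F_g [  1.5  -2.  -11.3] M_g [-0.5   0.39 -1.67] op 16.4
```

Moment −1.7 N m: blocked anticlockwise. Relieving the twist before anything else.

>>> {"fn": "play_rows", "kwargs": {"translation": [[0,0,0.0008],[0,0,0]], "delta_rot": [[0,0,7],[0,0,0]], "grip": [-1,-1]}}

```text
clock: 23.28
tool_pos: [0.4958, -0.0461, 0.15]
eef_rot: [0.88, -0.396, 0.244, -0.089]
contact_force: [0.2, -2.7, 0.1]
opening: 0.177
finger_force: 59.6
```

```bash
python3 - <<'E'
from st import *
st()
E
```

```text
t 23.27 lat mm [0.1 0.2] gap mm 7.27 phi 315.8 tilt 0.16 q [ 0.27  0.88 -0.49  2.45  2.57  0.78  1.31] F_g [ 0.4 -2.7 -0.1] M_g [-0.73  0.31 -0.17] op 15.6
```

>>> {"fn": "play_rows", "kwargs": {"translation": [[0,0,-0.001],[0,0,-0.001],[0,0,0]], "delta_rot": [[0,0,0],[0,0,0],[0,0,0]], "grip": [-1,-1,-1]}}

```text
clock: 23.65
tool_pos: [0.4942, -0.0452, 0.1518]
eef_rot: [0.881, -0.395, 0.244, -0.089]
contact_force: [1.2, 0.1, -0.2]
opening: 0.178
finger_force: 59.6
```

```bash
python3 - <<'E'
from st import *
st()
E
```

```text
t 23.65 lat mm [-0.5  1. ] gap mm 9.74 phi 315.9 tilt 0.16 q [ 0.27  0.88 -0.5   2.45  2.57  0.78  1.31] F_g [ 0.9  0.1 -0.7] M_g [-0.12  0.57  0.03] op 15.7
```

>>> {"fn": "play_rows", "kwargs": {"translation": [[0,0,-0.001],[0,0,-0.001],[0,0,-0.001],[0,0,0]], "delta_rot": [[0,0,0],[0,0,0],[0,0,0],[0,0,0]], "grip": [-1,-1,-1,-1]}}

```text
clock: 24.15
tool_pos: [0.4934, -0.0456, 0.1536]
eef_rot: [0.881, -0.397, 0.244, -0.089]
contact_force: [5.4, 0.5, -13.7]
opening: 0.173
finger_force: 59.6
```

```bash
python3 - <<'E'
from st import *
st()
E
```

```text
t 24.15 lat mm [-0.3  0.4] gap mm 11.63 phi 315.8 tilt 0.09 q [ 0.27  0.87 -0.49  2.46  2.57  0.78  1.31] F_g [ -2.2   0.9 -14.5] M_g [ 0.42  1.08 -0.1 ] op 15.2
```

>>> {"fn": "play_rows", "kwargs": {"translation": [[0,0,0.003],[0,0,0],[0,0,-0.0005],[0,0,-0.0005],[0,0,0]], "delta_rot": [[0,0,0],[0,0,0],[0,0,-5],[0,0,-5],[0,0,0]], "grip": [-1,-1,-1,-1,-1]}}

```text
clock: 24.78
tool_pos: [0.4941, -0.046, 0.153]
eef_rot: [0.912, -0.318, 0.252, -0.067]
contact_force: [-0.5, 0.1, -1.1]
opening: 0.174
finger_force: 59.6
```

```bash
python3 - <<'E'
from st import *
st()
E
```

```text
t 24.77 lat mm [0.1 0.1] gap mm 10.79 phi 325.8 tilt 0.18 q [ 0.24  0.87 -0.44  2.46  2.62  0.76  1.43] F_g [-1.   0.  -0.7] M_g [ 0.03  0.7  -0.02] op 15.3
```

Free now when kept mid-groove. I have time, so I'll re-screw along the mid-groove line with no axial load to confirm the stop's angle and the play there.

>>> {"fn": "play_rows", "kwargs": {"translation": [[0,0,0.0011],[0,0,0.001],[0,0,0.001],[0,0,0.001],[0,0,0.0005],[0,0,0]], "delta_rot": [[0,0,9],[0,0,9],[0,0,9],[0,0,9],[0,0,4],[0,0,0]], "grip": [-1,-1,-1,-1,-1,-1]}}

```text
clock: 25.52
tool_pos: [0.4965, -0.0467, 0.1488]
eef_rot: [0.747, -0.611, 0.213, -0.149]
contact_force: [0.3, -0.2, -0.2]
opening: 0.178
finger_force: 59.6
```

```bash
python3 - <<'E'
from st import *
st()
E
```

```text
t 25.52 lat mm [ 0.1 -0.4] gap mm 5.89 phi 285.7 tilt 0.18 q [ 0.36  0.92 -0.65  2.44  2.44  0.85  0.94] F_g [ 0.2 -0.2 -0.3] M_g [-0.14  0.61  0.02] op 15.6
```

>>> {"fn": "play_rows", "kwargs": {"translation": [[0,0,0.0005],[0,0,0.0004],[0,0,0.0003],[0,0,0]], "delta_rot": [[0,0,4],[0,0,3],[0,0,2],[0,0,0]], "grip": [-1,-1,-1,-1]}}

```text
clock: 26.02
tool_pos: [0.4964, -0.0464, 0.1486]
eef_rot: [0.7, -0.665, 0.202, -0.165]
contact_force: [-3.2, -2.5, 7.8]
opening: 0.178
finger_force: 64.2
```

```bash
python3 - <<'E'
from st import *
st()
E
```

```text
t 26.02 lat mm [-0.1 -0.1] gap mm 5.77 phi 277.2 tilt 0.24 q [ 0.39  0.93 -0.7   2.44  2.41  0.87  0.83] F_g [ 1.3 -2.7  8.3] M_g [-0.45  0.35  1.56] op 15.6
```

Confirmed: the cap floats freely right up to a dead stop at the same angle, with its rim off the flange. It is a bad cap. Unscrewing along the mid-groove line.

>>> {"fn": "play_rows", "kwargs": {"translation": [[0,0,-0.0012],[0,0,-0.0005],[0,0,-0.0008],[0,0,-0.0009],[0,0,-0.0009],[0,0,-0.0009],[0,0,-0.0009],[0,0,-0.0009],[0,0,0]], "delta_rot": [[0,0,-8],[0,0,0],[0,0,-8],[0,0,-9],[0,0,-9],[0,0,-9],[0,0,-9],[0,0,-9],[0,0,0]], "grip": [-1,-1,-1,-1,-1,-1,-1,-1,-1]}}

```text
clock: 27.15
tool_pos: [0.4936, -0.0453, 0.1539]
eef_rot: [0.94, -0.222, 0.257, -0.041]
contact_force: [-1.2, 1.3, 2.9]
opening: 0.177
finger_force: 60.0
```

```bash
python3 - <<'E'
from st import *
st()
E
```

```text
t 27.15 lat mm [0.1 0.7] gap mm 11.84 phi 337.7 tilt 0.18 q [ 0.2   0.86 -0.38  2.46  2.67  0.75  1.57] F_g [0.3 1.2 3.1] M_g [0.34 0.68 0.01] op 15.6
```

>>> {"fn": "play_rows", "kwargs": {"translation": [[0,0,-0.001],[0,0,-0.001],[0,0,-0.001],[0,0,-0.001],[0,0,-0.001],[0,0,0]], "delta_rot": [[0,0,-7],[0,0,-7],[0,0,0],[0,0,0],[0,0,0],[0,0,0]], "grip": [-1,-1,-1,-1,-1,-1]}}

```text
clock: 27.9
tool_pos: [0.4911, -0.046, 0.1581]
eef_rot: [0.96, -0.106, 0.26, -0.009]
contact_force: [-0.4, 0.2, -1.3]
opening: 0.177
finger_force: 60.0
```

```bash
python3 - <<'E'
from st import *
st()
E
```

```text
t 27.9 lat mm [-0.  -0.1] gap mm 16.68 phi 351.7 tilt 0.16 q [ 0.16  0.84 -0.31  2.47  2.74  0.72  1.74] F_g [-1.   0.2 -0.9] M_g [ 0.    0.77 -0.04] op 15.5
```

>>> {"fn": "play_rows", "kwargs": {"translation": [[0,0,-0.01],[0,0,-0.015],[0,0,-0.01],[0,0,0]], "delta_rot": [[0,0,0],[0,0,0],[0,0,0],[0,0,0]], "grip": [-1,-1,-1,-1]}}

```text
clock: 28.4
tool_pos: [0.4732, -0.0445, 0.1893]
eef_rot: [0.96, -0.105, 0.261, -0.009]
contact_force: [0.3, 0.2, -0.7]
opening: 0.178
finger_force: 60.0
```

```bash
cat > c4.py <<'E'
from st import *
import kin2
from go import down
d=np.load("d4.npz"); D.append((d["q"],d["p"],None)); Ms.append(d["M"]); kin2.V[:]=model()
p,M,s=st(); q0=s["q"]; res=[]
for z in(.1085,.20):
  for az in range(0,360,20):
    for q5 in(0,1.,2.,3.,4.):
        q,c=ik(np.array([.42,.305,z]),down(az),np.r_[-.6,q0[1:4],q5,.4,q0[6]])
        if c<1e-3 and abs(q[6])<2.5 and q[3]<2.54 and q[4]>-.95 and q[4]<4.1: res.append((np.abs(q-q0)[1:].max(),z,az,q))
res.sort(key=lambda t:t[0])
for zz in(.1085,.2):
    for x in [t for t in res if t[1]==zz][:5]: print(round(x[0],2),x[1],x[2],np.round(x[3],2))
E
python3 c4.py
```

```text
t 28.4 lat mm [0.1 0. ] gap mm 52.69 phi 351.8 tilt 0.22 q [ 0.16  0.76 -0.31  2.51  2.72  0.68  1.74] F_g [-0.1  0.2 -0.8] M_g [-0.03  0.75 -0.01] op 15.7
1.47 0.1085 340 [-0.19  1.07 -0.95  1.99  1.26  0.84  2.47]
1.48 0.1085 320 [-0.2   1.06 -0.92  1.99  1.25  0.82  2.13]
1.49 0.1085 300 [-0.21  1.05 -0.9   1.99  1.23  0.8   1.79]
1.53 0.1085 320 [-0.25  1.01 -0.82  1.99  1.2   0.73  2.16]
1.54 0.1085 300 [-0.27  1.   -0.78  2.    1.18  0.7   1.83]
1.64 0.2 320 [-0.1   0.97 -1.14  1.95  1.09  1.02  2.24]
1.66 0.2 300 [-0.11  0.95 -1.11  1.95  1.07  0.98  1.9 ]
1.7 0.2 320 [-0.15  0.91 -1.02  1.95  1.02  0.91  2.3 ]
1.73 0.2 300 [-0.17  0.89 -0.98  1.96  1.    0.88  1.97]
1.76 0.2 280 [-0.19  0.87 -0.93  1.96  0.97  0.84  1.65]
```

```bash
cat >> c4.py <<'E'
print("----")
qT,c=ik(np.array([.42,.305,.2]),down(300),np.array([-.17,.89,-.98,1.96,1.0,.88,1.97])); print(np.round(qT,2),c)
qm=(q0+qT)/2; qm[1]-=.25
tg=joint_path(q0,[qm,qT])
print([np.round(np.r_[(T[:3,3]+.1035*T[:3,2])[:2],(T[:3,3]+.1035*T[:3,2])[2]-.0365*np.sqrt(1-T[2,2]**2)],2).tolist() for T in tg])
out,pp,MM=rows(p,M,[(T[:3,3],T[:3,:3]) for T in tg]); show(out); print(pp,MM[:,2])
E
python3 c4.py | sed -n '/----/,$p'
```

```text
----
[-0.17  0.89 -0.98  1.95  1.    0.88  1.97] 3.102183671258605e-10
[[0.56, -0.03, 0.11], [0.59, -0.01, 0.13], [0.61, 0.01, 0.16], [0.62, 0.05, 0.19], [0.62, 0.08, 0.22], [0.61, 0.11, 0.19], [0.59, 0.15, 0.16], [0.55, 0.19, 0.14], [0.52, 0.22, 0.12], [0.47, 0.26, 0.1], [0.42, 0.3, 0.1]]
[[0.035, -0.027, -0.006], [0.027, -0.032, -0.009], [0.018, -0.036, -0.013], [0.008, -0.037, -0.019], [-0.002, -0.037, -0.023], [-0.038, -0.012, 0.01], [-0.043, -0.009, 0.008], [-0.046, -0.003, 0.006], [-0.049, 0.001, 0.005], [-0.051, 0.006, 0.004], [-0.051, 0.011, 0.004]]
[[-0.9, 4.3, 4.7], [-0.4, 3.5, 5.1], [-0.1, 2.4, 5.4], [0.1, 1.3, 5.7], [0.2, 0.1, 5.7], [-3.1, -4.4, 4.0], [-3.6, -4.8, 3.7], [-4.2, -5.2, 3.4], [-4.8, -5.4, 3.1], [-5.4, -5.6, 2.8], [-6.0, -5.7, 2.5]]
11
[0.42039206 0.30490342 0.2000391 ] [ 6.05671080e-04 -3.38063968e-04 -9.99999759e-01]
```

>>> {"fn": "play_rows", "kwargs": {"translation": [[0.035,-0.027,-0.006],[0.027,-0.032,-0.009],[0.018,-0.036,-0.013],[0.008,-0.037,-0.019],[-0.002,-0.037,-0.023],[-0.038,-0.012,0.01],[-0.043,-0.009,0.008],[-0.046,-0.003,0.006],[-0.049,0.001,0.005],[-0.051,0.006,0.004],[-0.051,0.011,0.004],[0,0,0]], "delta_rot": [[-0.9,4.3,4.7],[-0.4,3.5,5.1],[-0.1,2.4,5.4],[0.1,1.3,5.7],[0.2,0.1,5.7],[-3.1,-4.4,4.0],[-3.6,-4.8,3.7],[-4.2,-5.2,3.4],[-4.8,-5.4,3.1],[-5.4,-5.6,2.8],[-6.0,-5.7,2.5],[0,0,0]], "grip": [-1,-1,-1,-1,-1,-1,-1,-1,-1,-1,-1,-1]}}

```text
clock: 29.9
tool_pos: [0.4253, 0.2969, 0.1997]
eef_rot: [0.869, -0.494, 0.012, -0.002]
contact_force: [0.8, -0.4, -1.5]
opening: 0.173
finger_force: 60.0
```

```bash
python3 - <<'E'
from st import *
from go import *
import h
p,M,s=cur(); print(s["clock"],p,M[:,2],np.round(s["q"],2),s["opening"],s["contact_force"],s["moment"])
plan(p,M,([.42,.305,.1125],down(300)))
for n in("side","top"):
    im=h.r.snapshot(n); cv2.imwrite(f"pics/t_{n}.png",im)
a=cv2.imread("pics/t_side.png")[140:290,150:350]; b=cv2.imread("pics/t_top.png")[140:290,100:300]
cv2.imwrite("pics/tray.png",np.hstack([cv2.resize(x,(400,300)) for x in(a,b)]))
E
```

```text
29.9 [0.42528319 0.29690117 0.19974972] [ 0.02325487 -0.00964453 -0.99968305] [-0.43  0.74 -0.47  1.98  0.66  0.56  2.32] 0.17295170465604004 [ 0.75326591 -0.4222002  -1.50974336] [0.06793443 0.08405356 0.02098646]
T x2 [-5.71  0.85 43.51]  R x1 [-0.87  -1.151  0.793]
```

View pics/tray.png

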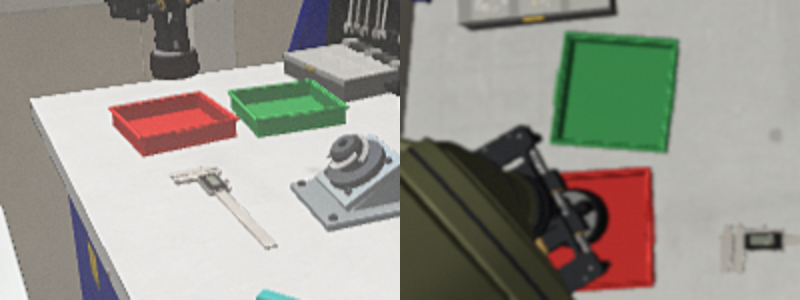

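The cap hangs above the red tray (top crop, about (585,215)). Descending.

>>> {"fn": "play_rows", "kwargs": {"translation": [[0,0,0.025],[0,0,0.025],[0,0,0.015],[0,0,0],[0,0,0]], "delta_rot": [[0,0,0],[0,0,0],[0,0,0],[0,0,0],[0,0,0]], "grip": [-1,-1,-1,-1,-1]}}

```text
clock: 30.62
tool_pos: [0.4288, 0.2936, 0.1362]
eef_rot: [0.869, -0.495, 0.015, -0.002]
contact_force: [-0.2, 0.2, -0.6]
opening: 0.176
finger_force: 60.0
```

```bash
python3 - <<'E'
from go import *
p,M,s=cur(); print(s["clock"],p,M[:,2],np.round(s["q"],2),s["contact_force"])
plan(p,M,([.42,.305,.1125],down(300)))
E
```

```text
30.625 [0.42880754 0.29362559 0.13622258] [ 0.02799552 -0.01229816 -0.99953239] [-0.5   0.84 -0.34  2.01  0.77  0.41  2.22] [-0.24513588  0.204573   -0.63037481]
T x1 [-14.86   2.2   23.33]  R x1 [-1.029 -1.418  0.631]
```

Correct the tilt and position, down to rim at ~1.5 mm above the floor, then creep.

>>> {"fn": "play_rows", "kwargs": {"translation": [[-0.008,0.001,0.008],[-0.007,0.001,0.008],[0,0,0.0065],[0,0,0],[0,0,0.001],[0,0,0.001],[0,0,0]], "delta_rot": [[-1.0,-1.4,0],[0,0,0],[0,0,0],[0,0,0],[0,0,0],[0,0,0],[0,0,0]], "grip": [-1,-1,-1,-1,-1,-1,-1]}}

```text
clock: 31.5
tool_pos: [0.4194, 0.3053, 0.1109]
eef_rot: [0.869, -0.495, -0.0, 0.0]
contact_force: [-0.4, -0.5, -1.1]
opening: 0.176
finger_force: 60.0
```

```bash
python3 - <<'E'
from go import *
p,M,s=cur(); print(s["clock"],p,M[:,2],np.round(s["q"],2),s["contact_force"],s["moment"])
E
```

```text
31.5 [0.41936222 0.30527052 0.11089674] [-4.48160328e-04 -4.77840572e-04 -9.99999785e-01] [-0.52  0.89 -0.33  2.01  0.78  0.37  2.2 ] [-0.38957678 -0.49884748 -1.10274086] [0.14080284 0.09151003 0.02644072]
```

>>> {"fn": "play_rows", "kwargs": {"translation": [[0,0,0.001],[0,0,0.001],[0,0,0.0007],[0,0,0]], "delta_rot": [[0,0,0],[0,0,0],[0,0,0],[0,0,0]], "grip": [-1,-1,-1,-1]}}

```text
clock: 32.0
tool_pos: [0.4193, 0.3053, 0.1081]
eef_rot: [0.869, -0.495, -0.0, 0.0]
contact_force: [-0.2, 0.1, -1.6]
opening: 0.174
finger_force: 60.0
```

>>> {"fn": "play_rows", "kwargs": {"translation": [[0,0,0.0006],[0,0,0.0006],[0,0,0]], "delta_rot": [[0,0,0],[0,0,0],[0,0,0]], "grip": [-1,-1,-1]}}

```text
clock: 32.38
tool_pos: [0.4194, 0.3051, 0.1077]
eef_rot: [0.869, -0.495, 0.0, 0.0]
contact_force: [-0.2, -1.3, 8.3]
opening: 0.179
finger_force: 60.0
```

>>> {"fn": "play_rows", "kwargs": {"translation": [[0,0,-0.0006],[0,0,0],[0,0,0],[0,0,0],[0,0,0],[0,0,-0.01],[0,0,-0.03],[0,0,-0.05],[0,0,-0.05],[0,0,0]], "delta_rot": [[0,0,0],[0,0,0],[0,0,0],[0,0,0],[0,0,0],[0,0,0],[0,0,0],[0,0,0],[0,0,0],[0,0,0]], "grip": [-1,0.2,0.2,0.2,0.2,0.2,0.2,0.2,0.2,0.2]}}

```text
clock: 33.62
tool_pos: [0.4205, 0.3068, 0.2515]
eef_rot: [0.869, -0.495, 0.001, -0.003]
contact_force: [0.0, -0.7, -0.8]
opening: 0.6
finger_force: 0.0
```

```bash
python3 - <<'E'
from go import *
p,M,s=cur(); print(s["clock"],p,s["opening"],s["contact_force"])
a=r.snapshot("side"); b=r.snapshot("top")
cv2.imwrite("pics/end.png",np.hstack([cv2.resize(a[150:320,180:480],(400,227)),cv2.resize(b[130:300,140:440],(400,227))]))
print([np.round(d["point"],3) for d in r.look_for("side","cap_a")])
E
```

```text
33.625 [0.4205442  0.30679933 0.25147866] 0.600194828820654 [ 0.0079781  -0.67938081 -0.81450532]
[array([ 0.701, -0.252,  0.032]), array([ 0.696, -0.356,  0.039]), array([ 0.577, -0.32 ,  0.034]), array([ 0.572, -0.218,  0.035]), array([0.413, 0.284, 0.041]), array([ 0.336, -0.317,  0.034])]
```

View pics/end.png

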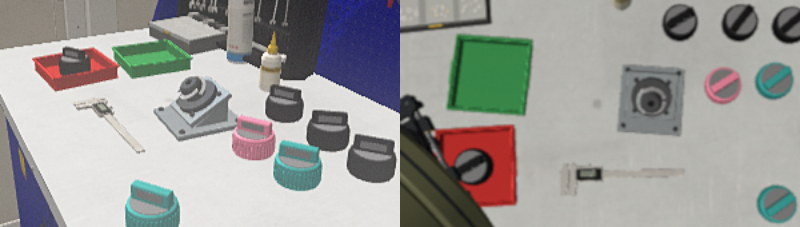

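The cap stands rim down in the red tray (side crop (73,58), top crop (473,168)). The caps, caliper and bottle are where they were, and the gripper is clear.

```bash
python3 -c "
from plant import r
print(r.finish_job())"
```

```text
the job is handed in; nothing more can be done
None
```

The front cap stopped short of the gauge's flange (dead stop at an estimated gap of 4 mm, with free play still there), so I unscrewed it and set it rim down in the red tray; the job is handed in at about 34 s on the clock.

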